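# Set out the canape presses that match the sample

## Task

Get this canape station ready: look at the sample on the red card and move every press with that same shape of base from the black pans onto the wooden tray, standing flat inside its rim, leaving the presses of other shapes in the pans. Stand the two fallen oil bottles upright on the green mat, and only when everything is in place push the red call button fully down and let go. Do not disturb the other things on the counter.

Things in the scene. Friction and masses are not known exactly. Their poses are not given: they have to be found in the camera images.
- round1: Canape press (about 0.22 kg): white base 20 mm thick whose outline is a disc 76 mm across, with a blue upright grip bar on its middle, 50 mm long along the press's x axis, 14 mm thick along its y axis, from 20 to 75 mm above the underside. Origin: centre of the underside, z up. Stands in one of the two black pans. May be absent (then None).
- round2: Canape press (about 0.22 kg): white base 20 mm thick whose outline is a disc 76 mm across, with a blue upright grip bar on its middle, 50 mm long along the press's x axis, 14 mm thick along its y axis, from 20 to 75 mm above the underside. Origin: centre of the underside, z up. Stands in one of the two black pans. May be absent (then None).
- round3: Canape press (about 0.22 kg): white base 20 mm thick whose outline is a disc 76 mm across, with a blue upright grip bar on its middle, 50 mm long along the press's x axis, 14 mm thick along its y axis, from 20 to 75 mm above the underside. Origin: centre of the underside, z up. Stands in one of the two black pans. May be absent (then None).
- cross1: Canape press (about 0.22 kg): white base 20 mm thick whose outline is an equal-armed cross, 78 mm across, arms 26 mm wide, with a blue upright grip bar on its middle, 50 mm long along the press's x axis, 14 mm thick along its y axis, from 20 to 75 mm above the underside. Origin: centre of the underside, z up. Stands in one of the two black pans. May be absent (then None).
- cross2: Canape press (about 0.22 kg): white base 20 mm thick whose outline is an equal-armed cross, 78 mm across, arms 26 mm wide, with a blue upright grip bar on its middle, 50 mm long along the press's x axis, 14 mm thick along its y axis, from 20 to 75 mm above the underside. Origin: centre of the underside, z up. Stands in one of the two black pans. May be absent (then None).
- cross3: Canape press (about 0.22 kg): white base 20 mm thick whose outline is an equal-armed cross, 78 mm across, arms 26 mm wide, with a blue upright grip bar on its middle, 50 mm long along the press's x axis, 14 mm thick along its y axis, from 20 to 75 mm above the underside. Origin: centre of the underside, z up. Stands in one of the two black pans. May be absent (then None).
- trefoil1: Canape press (about 0.22 kg): white base 20 mm thick whose outline is a three-lobed trefoil: three 40 mm discs centred 21 mm from the middle, 82 mm across at most, with a blue upright grip bar on its middle, 50 mm long along the press's x axis, 14 mm thick along its y axis, from 20 to 75 mm above the underside. Origin: centre of the underside, z up. Stands in one of the two black pans. 
- trefoil2: Canape press (about 0.22 kg): white base 20 mm thick whose outline is a three-lobed trefoil: three 40 mm discs centred 21 mm from the middle, 82 mm across at most, with a blue upright grip bar on its middle, 50 mm long along the press's x axis, 14 mm thick along its y axis, from 20 to 75 mm above the underside. Origin: centre of the underside, z up. Stands in one of the two black pans. 
- sample_round: Flat white sample plate, 8 mm thick, in the outline of the round presses (a disc 76 mm across). Fixed to one of three boards; the one on the red card is the sample to match, the two on grey boards are not. Origin: centre of its underside.
- sample_cross: Flat white sample plate, 8 mm thick, in the outline of the cross presses (an equal-armed cross, 78 mm across, arms 26 mm wide). Fixed to one of three boards; the one on the red card is the sample to match, the two on grey boards are not. Origin: centre of its underside.
- sample_trefoil: Flat white sample plate, 8 mm thick, in the outline of the trefoil presses (a three-lobed trefoil: three 40 mm discs centred 21 mm from the middle, 82 mm across at most). Fixed to one of three boards; the one on the red card is the sample to match, the two on grey boards are not. Origin: centre of its underside.
- card: Red board: the order card. The sample plate lying on it (within 15 mm of its middle) says which shape is wanted. 100 x 100 x 6 mm, fixed, beyond the stations. Origin: centre of its underside.
- pan_a: Black open pan holding presses, 215 x 215 mm outside, 36 mm high, walls and floor 4 mm thick (floor top 4 mm above its origin). Fixed. Origin: centre of its underside.
- pan_b: Black open pan holding presses, 215 x 215 mm outside, 36 mm high, walls and floor 4 mm thick (floor top 4 mm above its origin). Fixed. Origin: centre of its underside.
- tray: Light wooden tray with a low rim, empty at the start, 215 x 215 mm outside, rim 14 mm high, walls and floor 4 mm thick (floor top 4 mm above its origin). Fixed. Origin: centre of its underside, x and y along its sides; room for four presses 50 mm either side of the middle in x and y.
- mat: Green mat 215 x 215 mm, 4 mm thick, fixed, on which the bottles lie and must stand. Origin: centre of its underside, x and y along its sides.
- bottle1: Square oil bottle (about 0.25 kg), fallen on its side on the green mat with its cap roughly toward the robot: amber body 48 x 48 mm and 95 mm long with a paper label, then a round neck and black cap 22 mm across, 145 mm in all. Origin: centre of its bottom face; the body's x axis runs from the bottom to the cap (so x points up when it stands); y and z are across its flat sides. Its origin is 24 mm above the mat's top when lying.
- bottle2: Square oil bottle (about 0.25 kg), fallen on its side on the green mat with its cap roughly toward the robot: amber body 48 x 48 mm and 95 mm long with a paper label, then a round neck and black cap 22 mm across, 145 mm in all. Origin: centre of its bottom face; the body's x axis runs from the bottom to the cap (so x points up when it stands); y and z are across its flat sides. Its origin is 24 mm above the mat's top when lying.
- bell (a joint): Travel of the red call button, m: 0 at rest, 0.006 fully down; a spring, about 5 N when fully down.
- bell_top (a point): Centre of the top of the red call button (36 mm across) in its dark housing, on the table in front of the middle stations; it is pushed straight down.
- ramekin: White ramekin bowl, 70 mm across, 40 mm high. A bystander, to be left alone. Origin: centre of its underside.
- spoon: Steel spoon lying flat. A bystander, to be left alone. Origin: on its length.
- mill: Dark wooden pepper mill, 52 mm across, 140 mm high. A bystander, to be left alone. Origin: centre of its underside.
- spice: Spice jar with green lid, 48 mm across, 85 mm high. A bystander, to be left alone. Origin: centre of its underside.
Mind the look-alikes: they are no part of the job. Leave any orange or yellow look-alike of the round1 alone. What is shaped like the bottle1 but pink is not meant.

How it is judged:
By the outcome, as a careful person would: the job done as asked, in the order asked, and still so for the second after the job is handed in, with the robot touching nothing.
Of round1, round2, round3 only 2 to 3 are there at a start; the rules pass over those that are not, and their reading is None.
Of cross1, cross2, cross3 only 2 to 3 are there at a start; the rules pass over those that are not, and their reading is None.
At some moment in a run one of round1, round2, round3, cross1, cross2, cross3, trefoil1, trefoil2 may be knocked a few centimetres aside while the robot is not near it.
Once in a run the grip may slacken for a moment while it holds something.
It also fails if it takes over 210 s, if anything falls off the work surface, if the arm or the gripper's body presses on something with over 40 N, if the wrist force passes 120 N, or if a joint passes its speed limit or range.

## Robot

A 6-joint arm with a two-finger parallel gripper is mounted at the origin on the work surface. World frame = base frame: x ahead of the robot, y to its left, z up, the work surface at z = 0. Lengths are in m, angles in rad, forces in N, time in s.
With the tool pointing down it reaches from about 0.25 to 0.725 m from the base axis. Payload 4 kg.
Tool frame: the origin (TCP) lies midway between the tips of the shut fingers; the grasp point (between the pads) lies 19 mm behind it (bot.grip_point_offset is the distance from the TCP to the grasp point, in m); z points along the fingers, y is the line along which they close (so a half turn about z gives the same grasp; the last joint's range is limited). The gripper opens to 85 mm and grips with 20 to 120 N. Pads are 22 mm wide; open, the fingers measure 114 mm over their backs; the gripper's body (76 mm by 85 mm) begins 54 mm behind the grasp point. The pads swing forward as they close: fully open they stand 13 mm farther back than shut.
Start: joints at [1.326, 0.241, 0.005, 1.335, 0, 1.571], TCP at [0.121, 0.485, 0.207] pointing down, gripper open.
Joint ranges: [-2.72, 2.72], [-1.05, 1.87], [-1.09, 1.28], [-1.99, 2.15], [-1.42, 1.44], [-3.14, 3.14]. Speed limits (rad/s): [2.79, 2.79, 3.14, 3.14, 3.14, 3.14].

## Interface

Orientations are given as a unit quaternion [x, y, z, w].
In Python, from workcell import bot gives the robot as it stands.
- The arm moves only by the tool step_arm, never from a script. Its argument "targets" is text: rows parted by semicolons, each of 7 numbers parted by spaces: the opening, from -1 (shut) to 1 (fully open), so that 0 is half open, then the shift along the world's x, y, z normalised to -1 to 1, where 1 is 0.5 m, then the turn, a rotation vector about the world's x, y, z normalised to -1 to 1, where 1 is pi/4 rad. In form: gripper x y z wx wy wz; .... A call has 1 to 10 rows; each row is the pose to reach, as a shift and turn from the pose commanded when the call began; what a row does not reach only later rows make up. A row lasts 1/12 s, in which the tool goes at most 41.7 mm and 7.16 degrees, less where a joint would pass 70% of its speed; a pose out of reach is approached as far as the arm can. A call with a number of a shift or a turn outside -1 to 1 is refused whole. A call with a gripper value outside its range is refused whole. The fingers move at their own pace and stop on an object; the grip force is fixed at half the most. Time passes only in rows, so rows that repeat a pose let the fingers close. It gives the time, the measured TCP pose, the force, the opening and the grip force at its end, in the units of the state.
- bot.get_obs(): the state, without advancing time (a new reading comes with each control period).
- bot.camera(name): name is "scene" or "side" or "wrist"; returns the picture (400x640x3 uint8, red, green, blue); there is no depth.
- bot.camera_info(name): a dict with "vertical_fov" (degrees; the focal length in pixels is half the picture's height over the tangent of half this angle, whatever the lens; pixels are square), "cx", "cy" (the principal point, pixels), "pose" (4x4, takes a point from camera to world coordinates). Camera axes: x right, y up, looking along -z (the intrinsics and any distortion apply to the point x, -y, -z); pixel columns grow to the right and rows downward; lengths in m; the calibration is good to about 2 mm. The wrist camera is an equidistant fisheye: a pixel r from the principal point sees the ray r / f radians off the axis. A picture is of the moment at which its call begins: read the wrist's pose just before it. camera_info takes no time and is no camera call; for the wrist camera it gives the pose at the moment of the call.
- bot.job_done(): hands the job in; it is judged then, once.
The state is a dict: "clock": time; "joint_pos": joint angles; "joint_vel": joint speeds; "tau": joint torques, N m; "eef_pos": TCP position; "tool_rot": TCP orientation; "ft_force": force on the tool from outside, world axes, zero at the start; "ft_torque": the same for the moment, N m; "grip_width": finger opening in m; "grasp_force": force on a finger pad.
Only numpy, scipy, OpenCV 4.12 (cv2) and the standard library are available. Lean on these libraries where they do the work, as an engineer would, in place of code of your own. Each camera call takes 0.05 s, during which the arm holds its last target. There are 200 camera calls.

## Working session

There is one attempt and no reset: what is moved stays moved. The work goes in short steps, Python scripts to look and compute and a tool call to move; the robot and the scene stay as the last step left them, time stands still between calls to the robot, and variables do not carry over. Pictures are saved under pics/ and viewed, at most 14 in all, crops included, and the job is handed in when it is done.

Besides the shell and the picture viewer there is one more tool, called after "Request:" by a JSON object that holds its "method" and its "body". step_arm: Moves the arm, as the interface text tells. Scaled input: -1 to 1 covers 0.5 m each way for a shift and pi/4 rad each way for a turn. Its arguments: {"type":"object","properties":{"targets":{"type":"string"}},"required":["targets"]}

```bash
mkdir -p pics; ls
python3 - <<'E'
from workcell import bot
import cv2
o=bot.get_obs();print(o['clock'],o['eef_pos'],o['tool_rot'],o['grip_width'])
for n in('scene','side','wrist'):
    i=bot.camera_info(n);print(n,i)
    cv2.imwrite(f'pics/{n}0.png',bot.camera(n)[...,::-1])
E
```

```text
pics
0.0 [0.12100535 0.48442757 0.20652634] [ 1.22095151e-01  9.92517859e-01 -1.02713565e-03 -1.33335335e-04] 0.085875760976773
scene {'vertical_fov': 46.78422186779976, 'cx': 319.64391181150745, 'cy': 202.62388671211406, 'pose': array([[ 0.86715647, -0.42396889,  0.26132362,  0.81193849],
       [ 0.49800413,  0.73223102, -0.46457467, -0.54789161],
       [ 0.00561595,  0.53299918,  0.84609712,  1.03354652],
       [ 0.        ,  0.        ,  0.        ,  1.        ]])}
side {'vertical_fov': 47.24089842090278, 'cx': 322.1434032977189, 'cy': 198.04603902752268, 'pose': array([[ 0.74049808,  0.44473158, -0.50386151, -0.11250466],
       [-0.67195403,  0.50316246, -0.54342002, -0.64302003],
       [ 0.01184815,  0.74097325,  0.67143001,  0.85304239],
       [ 0.        ,  0.        ,  0.        ,  1.        ]])}
wrist {'vertical_fov': 65.70646984690485, 'cx': 315.97436008006093, 'cy': 200.44558037223155, 'pose': array([[ 0.2421967 , -0.93414126, -0.26214664,  0.05593463],
       [ 0.97022127,  0.23224501,  0.06879641,  0.50069274],
       [-0.00338332, -0.27100251,  0.96257269,  0.37328399],
       [ 0.        ,  0.        ,  0.        ,  1.        ]])}
```

View pics/scene0.png

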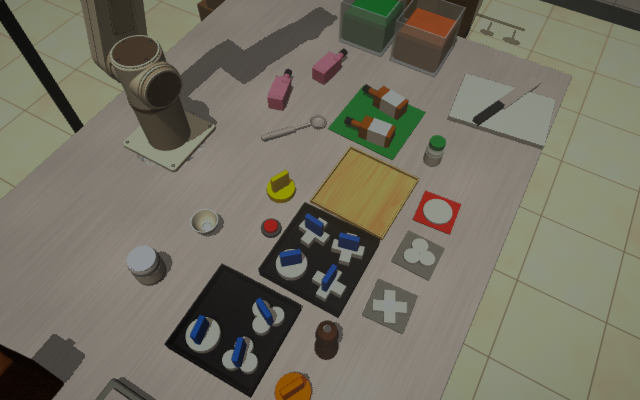

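View pics/side0.png

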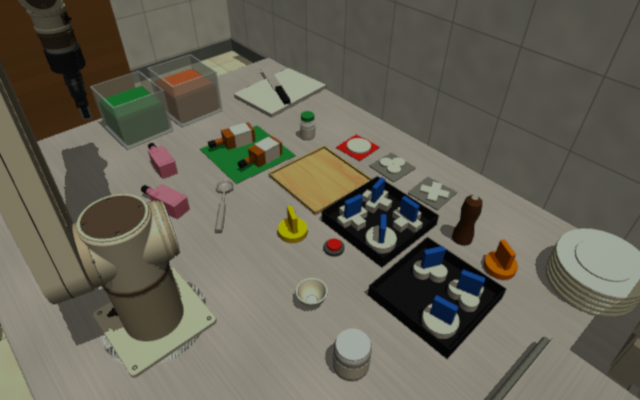

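The red card at scene (437,211) holds a disc, so round presses are wanted. Candidates are scene (291,262) and (202,333), both white discs with a blue bar. The yellow (281,187) and orange (293,388) ones are look-alikes. The fallen amber bottles are on the mat near (388,100) and (376,130); the pink ones are not meant. I'll confirm in enlarged crops.

```bash
cat > h.py <<'E'
import numpy as np, cv2
from workcell import bot
from scipy.spatial.transform import Rotation as R
def ray(n,u,v,i=None):
    i=i or bot.camera_info(n); f=200/np.tan(np.radians(i['vertical_fov']/2))
    a,b=(u-i['cx']),(v-i['cy'])
    if n=='wrist':
        r=np.hypot(a,b); t=r/f; s=np.sin(t)/max(r,1e-9); d=np.array([a*s,-b*s,-np.cos(t)])
    else: d=np.array([a/f,-b/f,-1.])
    P=np.array(i['pose']); return P[:3,3],P[:3,:3]@d
def at(n,u,v,z,i=None):
    o,d=ray(n,u,v,i); return (o+d*(z-o[2])/d[2]).round(4)
def proj(n,p,i=None):
    i=i or bot.camera_info(n); f=200/np.tan(np.radians(i['vertical_fov']/2))
    P=np.array(i['pose']); c=P[:3,:3].T@(np.array(p)-P[:3,3]); x,y,z=c[0],-c[1],-c[2]
    if n=='wrist':
        r=np.hypot(x,y); t=np.arctan2(r,z); return i['cx']+f*t*x/r, i['cy']+f*t*y/r
    return i['cx']+f*x/z, i['cy']+f*y/z
def crop(img,x0,y0,x1,y1,k,out):
    c=cv2.resize(img[y0:y1,x0:x1],None,fx=k,fy=k,interpolation=cv2.INTER_CUBIC)
    c=cv2.convertScaleAbs(c,alpha=1.3)
    for g in range((x0//20+1)*20,x1,20):
        cv2.putText(c,str(g),((g-x0)*k-10,10),0,.35,(0,255,255),1); cv2.line(c,((g-x0)*k,12),((g-x0)*k,18),(0,255,255),1)
    for g in range((y0//20+1)*20,y1,20):
        cv2.putText(c,str(g),(0,(g-y0)*k+4),0,.35,(0,255,255),1); cv2.line(c,(24,(g-y0)*k),(30,(g-y0)*k),(0,255,255),1)
    cv2.imwrite(out,c)
E
python3 - <<'E'
from h import *
im=cv2.imread('pics/scene0.png')
crop(im,160,200,360,350,4,'pics/c1.png'); crop(im,300,75,470,245,3,'pics/c2.png')
E
```

```text
(no output)
```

View pics/c1.png

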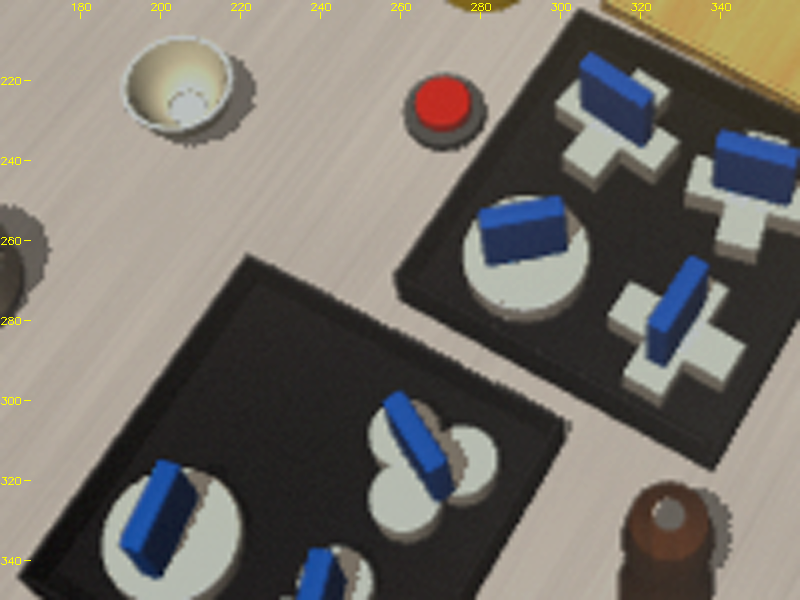

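View pics/c2.png

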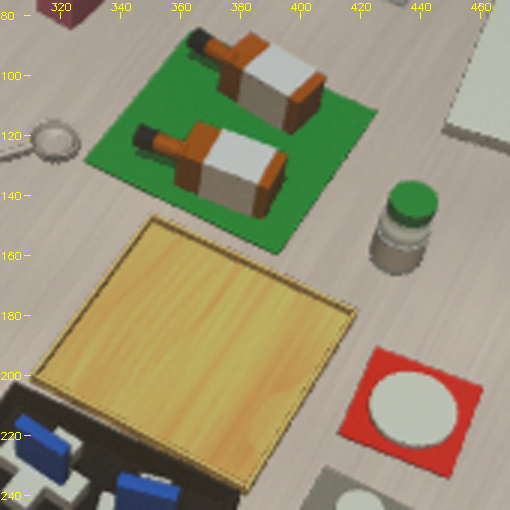

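Crops confirm: white discs with blue bars at (291,263) and (203,334); the other presses are crosses and trefoils. Amber bottles on the mat have their caps at (365,88) and (348,121).

Run:
```python
from h import *
a=lambda x,y,z:at('scene',160+x/4,200+y/4,z)
b=lambda x,y,z:at('scene',300+x/3,75+y/3,z)
print('A bar',a(481,216,.079),a(565,203,.079),'disc',a(526,252,.024))
print('B bar',a(170,463,.079),a(129,532,.079),'disc',a(171,535,.024))
print('bell',a(442,104,.03), 'side',ray('side',334,245))
for z in(.01,.02,.03,.04): print(z,a(442,104,z),at('side',334,245,z))
print('tray',b(152,215,.014),b(357,311,.014),b(247,492,.014),b(30,379,.014))
print('mat',b(190,30,.004),b(377,110,.004),b(278,254,.004),b(85,160,.004))
print('bot up',b(252,33,.052),b(327,77,.052),b(297,107,.052),b(220,62,.052),'cap',b(196,38,.028))
print('bot lo',b(199,121,.052),b(287,154,.052),b(268,185,.052),b(179,155,.052),'cap',b(146,138,.028))
print('spice top',b(413,200,.085),'ramekin',a(178,85,.04),'mill',a(668,515,.14))
```

```text
A bar [ 0.5083 -0.1888  0.079 ] [ 0.5455 -0.1578  0.079 ] disc [ 0.5268 -0.1747  0.024 ]
B bar [ 0.4437 -0.3925  0.079 ] [ 0.4478 -0.4323  0.079 ] disc [ 0.4477 -0.4155  0.024 ]
bell [ 0.4305 -0.1176  0.03  ] side (array([-0.11250466, -0.64302003,  0.85304239]), array([ 0.47739935,  0.47434063, -0.74719724]))
0.01 [ 0.4229 -0.109   0.01  ] [ 0.4261 -0.1078  0.01  ]
0.02 [ 0.4267 -0.1133  0.02  ] [ 0.4197 -0.1142  0.02  ]
0.03 [ 0.4305 -0.1176  0.03  ] [ 0.4134 -0.1205  0.03  ]
0.04 [ 0.4343 -0.1219  0.04  ] [ 0.407  -0.1269  0.04  ]
tray [0.4799 0.2177 0.014 ] [0.691  0.2125 0.014 ] [ 0.6851 -0.0027  0.014 ] [0.4733 0.0028 0.014 ]
mat [0.3954 0.4642 0.004 ] [0.609  0.4578 0.004 ] [0.6001 0.243  0.004 ] [0.3879 0.2531 0.004 ]
bot up [0.4701 0.4443 0.052 ] [0.5593 0.4267 0.052 ] [0.5506 0.376  0.052 ] [0.4603 0.3924 0.052 ] cap [0.4156 0.4334 0.028 ]
bot lo [0.4775 0.3127 0.052 ] [0.5673 0.3171 0.052 ] [0.5681 0.274  0.052 ] [0.4806 0.2652 0.052 ] cap [0.435  0.2884 0.028 ]
spice top [0.6945 0.2951 0.085 ] ramekin [ 0.2858 -0.1922  0.04  ] mill [ 0.6931 -0.3021  0.14  ]
```

Request:
{"method": "step_arm", "body": {"targets": "0 0.2 -0.06 0.1 0 0 1;0 0.2 -0.06 0.1 0 0 1;0 0.2 -0.06 0.1 0 0 1;0 0.2 -0.06 0.1 0 0 1;0 0.2 -0.06 0.1 0 0 1;0 0.2 -0.06 0.1 0 0 1;0 0.2 -0.06 0.1 0 0 1"}}

```text
clock: 0.73
eef_pos: [0.2216, 0.4547, 0.2571]
tool_rot: [-0.269, 0.963, -0.0, -0.0]
ft_force: [0.3, 0.4, -0.5]
grip_width: 0.0428
grasp_force: 0.0
```

Run:
```python
from h import *
print(bot.get_obs()['joint_pos'])
for u,v in((280,90),(330,65)): print(at('scene',u,v,.03))
```

```text
[1.11738425e+00 2.37636325e-01 1.29729432e-01 1.46351096e+00
 4.63635020e-05 5.72593471e-01]
[0.1973 0.2925 0.03  ]
[0.2745 0.465  0.03  ]
```

Request:
{"method": "step_arm", "body": {"targets": "0 0.1 0 0 0 0 1;0 0.1 0 0 0 0 1;0 0.1 0 0 0 0 1;0 0.1 0 0 0 0 1;0 0.1 0 0 0 0 1;0 0.1 0 0 0 0 1;0 0.1 0 0 0 0 1"}}

```text
clock: 1.32
eef_pos: [0.2711, 0.4548, 0.2569]
tool_rot: [-0.617, 0.787, -0.0, -0.001]
ft_force: [-0.3, 0.0, 0.5]
grip_width: 0.0424
grasp_force: 0.0
```

Request:
{"method": "step_arm", "body": {"targets": "0 0.1 0 0 0 0 1;0 0.1 0 0 0 0 1;0 0.1 0 0 0 0 1;0 0.1 0 0 0 0 1;0 0.1 0 0 0 0 1;0 0.1 0 0 0 0 1;0 0.1 0 0 0 0 1"}}

```text
clock: 1.9
eef_pos: [0.3211, 0.4549, 0.2569]
tool_rot: [0.871, -0.491, -0.0, 0.001]
ft_force: [-0.0, -0.5, 0.6]
grip_width: 0.0427
grasp_force: 0.0
```

Request:
{"method": "step_arm", "body": {"targets": "0 0 0 0 0 0 1;0 0 0 0 0 0 1;0 0 0 0 0 0 1;0 0 0 0 0 0 1;0 0 0 0 0 0 1;0 0 0 0 0 0 1;0 0 0 0 0 0 1"}}

```text
clock: 2.48
eef_pos: [0.321, 0.4549, 0.2569]
tool_rot: [0.993, -0.12, -0.0, 0.0]
ft_force: [0.5, -0.0, 0.0]
grip_width: 0.0427
grasp_force: 0.0
```

Request:
{"method": "step_arm", "body": {"targets": "0 0 -0.02 -0.16 -0.2 -0.98 0.05;0 0 -0.02 -0.16 -0.2 -0.98 0.05;0 0 -0.02 -0.16 -0.2 -0.98 0.05;0 0 -0.02 -0.16 -0.2 -0.98 0.05;0 0 -0.02 -0.16 -0.2 -0.98 0.05;0 0 -0.02 -0.16 -0.2 -0.98 0.05;0 0 -0.02 -0.16 -0.2 -0.98 0.05"}}

```text
clock: 3.07
eef_pos: [0.3185, 0.4443, 0.1749]
tool_rot: [0.919, -0.091, 0.383, 0.032]
ft_force: [0.8, 0.2, -1.0]
grip_width: 0.0422
grasp_force: 0.0
```

Run:
```python
from h import *
o=bot.get_obs();print(o['joint_pos'].round(2),R.from_quat(o['tool_rot']).as_matrix().round(3))
im=bot.camera('wrist')[...,::-1];cv2.imwrite('pics/w1.png',im)
c=bot.camera_info('wrist');print(c['pose'][:3,3])
```

```text
[ 1.39  0.33 -0.23  1.01 -0.79 -1.56] [[ 0.69  -0.191  0.698]
 [-0.142 -0.982 -0.128]
 [ 0.709 -0.011 -0.705]]
[0.25057414 0.45531609 0.34014263]
```

View pics/w1.png

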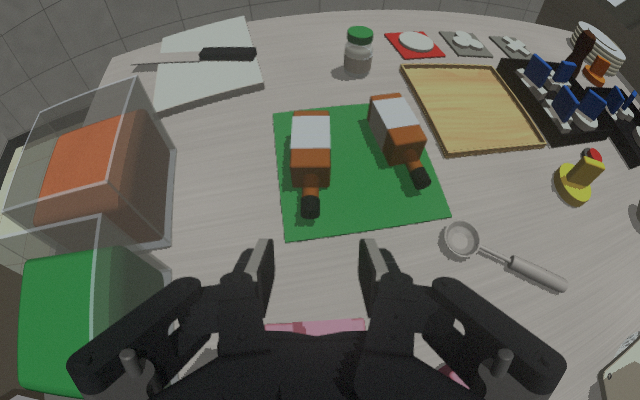

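Left bottle's cap face is at wrist (311,206) with its neck at (311,185), straight ahead between the fingers. The pink bottle is below and behind the gripper.

Run:
```python
from h import *
g=lambda u,v,z:at('wrist',u,v,z)
print('L cap',g(311,206,.028),'neck top',g(311,185,.039),'top face',g(291,112,.052),g(329,112,.052),g(291,163,.052),g(330,163,.052))
print('R cap',g(421,180,.028),'neck',g(411,160,.039),g(369,97,.052),g(404,94,.052),g(390,142,.052),g(424,136,.052))
print('mat near',g(287,241,.004),g(450,215,.004), g(274,113,.004))
```

```text
L cap [0.4187 0.4308 0.028 ] neck top [0.4398 0.4267 0.039 ] top face [0.5499 0.4331 0.052 ] [0.5397 0.3839 0.052 ] [0.4659 0.4451 0.052 ] [0.457  0.4009 0.052 ]
R cap [0.4281 0.2892 0.028 ] neck [0.4527 0.2969 0.039 ] [0.5602 0.3219 0.052 ] [0.5602 0.2679 0.052 ] [0.4752 0.3205 0.052 ] [0.4781 0.2714 0.052 ]
mat near [0.3911 0.4651 0.004 ] [0.3833 0.2558 0.004 ] [0.6035 0.4556 0.004 ]
```

Request:
{"method": "step_arm", "body": {"targets": "0 0.163 -0.02 -0.228 -0.04 -0.2 0;0 0.163 -0.02 -0.228 -0.04 -0.2 0;0 0.163 -0.02 -0.228 -0.04 -0.2 0;0 0.163 -0.02 -0.228 -0.04 -0.2 0;0 0.2 -0.027 -0.255 -0.04 -0.2 0;0 0.24 -0.034 -0.285 -0.04 -0.2 0;0 0.275 -0.04 -0.31 -0.04 -0.2 0;0 0.275 -0.04 -0.31 -0.04 -0.2 0;0 0.275 -0.04 -0.31 -0.04 -0.2 0"}}

```text
clock: 3.87
eef_pos: [0.4595, 0.4236, 0.0216]
tool_rot: [0.886, -0.091, 0.453, 0.038]
ft_force: [-0.4, 0.5, -0.0]
grip_width: 0.0426
grasp_force: 0.0
```

Run:
```python
from h import *
o=bot.get_obs();print(o['joint_pos'].round(2))
im=bot.camera('wrist')[...,::-1];
crop(im,200,130,440,330,3,'pics/w2.png')
```

```text
[ 1.17  0.61 -0.44  0.24 -0.91 -1.9 ]
```

View pics/w2.png

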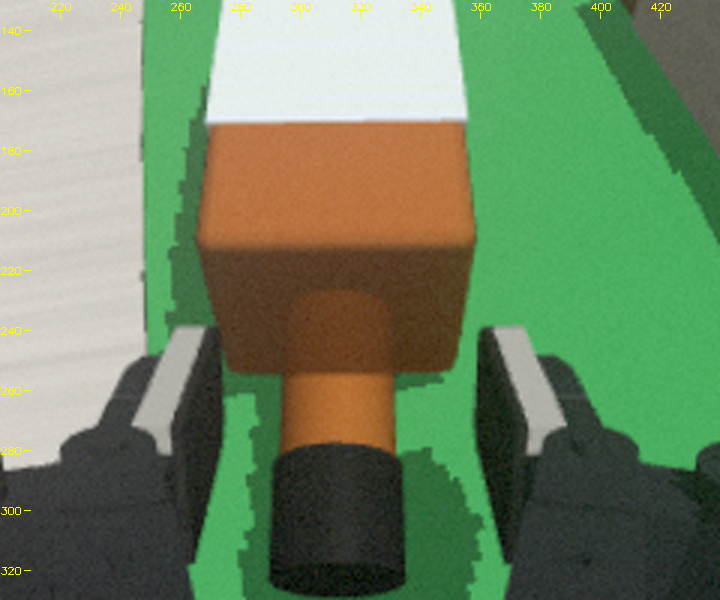

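Neck and cap sit centred between the pads; closing and lifting.

Request:
{"method": "step_arm", "body": {"targets": "-1 0 0 0 0 0 0;-1 0 0 0 0 0 0;-1 0 0 0 0 0 0;-1 0 0 0 0 0 0;-1 0 0 0 0 0 0;-1 0 0 0.08 0 0 0;-1 0 0 0.16 0 0 0;-1 0 0 0.24 0 0 0;-1 0 0 0.28 0 0 0;-1 0 0 0.28 0 0 0"}}

```text
clock: 4.75
eef_pos: [0.4599, 0.4284, 0.1692]
tool_rot: [0.885, -0.092, 0.456, 0.032]
ft_force: [-0.1, 0.4, 0.5]
grip_width: 0.0
grasp_force: 0.0
```

Run:
```python
from h import *
im=bot.camera('wrist')[...,::-1];cv2.imwrite('pics/w3.png',im)
```

```text
(no output)
```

View pics/w3.png

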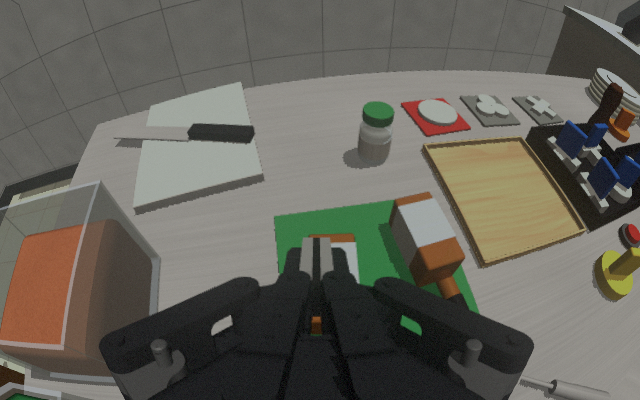

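Request:
{"method": "step_arm", "body": {"targets": "0 -0.14 0.02 -0.02 0.03 0.15 0;0 -0.2 0.03 -0.04 0.03 0.15 0;0 -0.24 0.04 -0.04 0.03 0.15 0;0 -0.24 0.04 -0.04 0.03 0.15 0;0 -0.24 0.04 -0.04 0.03 0.15 0"}}

```text
clock: 5.22
eef_pos: [0.3365, 0.4454, 0.1404]
tool_rot: [0.912, -0.09, 0.4, 0.033]
ft_force: [0.9, -0.2, 0.7]
grip_width: 0.0427
grasp_force: 0.0
```

Run:
```python
from h import *
im=bot.camera('wrist')[...,::-1]
crop(im,230,60,470,250,3,'pics/w4.png')
```

```text
(no output)
```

View pics/w4.png

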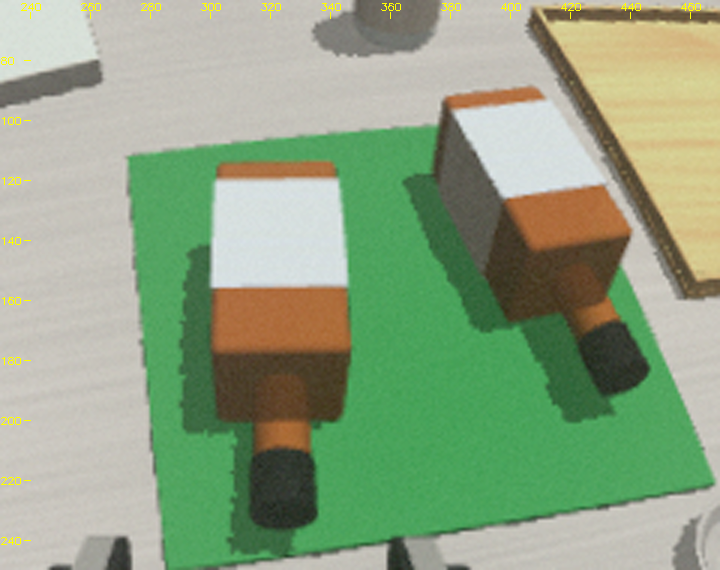

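Run:
```python
from h import *
g=lambda x,y,z:at('wrist',230+x/3,60+y/3,z)
print('cap tip',g(283,510,.028),'cap top edge(neck side)',g(283,450,.039),'shoulder',g(213,350,.052),g(350,350,.052),'bot',g(218,164,.052),g(335,164,.052))
print('R cap',g(618,378,.028),g(588,335,.039),'sh',g(530,247,.052),g(630,232,.052),'bot',g(445,102,.052),g(540,90,.052))
o=bot.get_obs();print(R.from_quat(o['tool_rot']).as_matrix()[:,2])
```

```text
cap tip [0.3964 0.4256 0.028 ] cap top edge(neck side) [0.4127 0.4224 0.039 ] shoulder [0.448  0.4391 0.052 ] [0.4388 0.394  0.052 ] bot [0.5386 0.4221 0.052 ] [0.5293 0.3765 0.052 ]
R cap [0.4237 0.2902 0.028 ] [0.4378 0.3007 0.039 ] sh [0.4726 0.3145 0.052 ] [0.4741 0.2695 0.052 ] bot [0.5607 0.3191 0.052 ] [0.5639 0.2717 0.052 ]
[ 0.72271279 -0.13273931 -0.67828202]
```

Request:
{"method": "step_arm", "body": {"targets": "0 0.08 -0.04 -0.15 -0.03 -0.15 0;0 0.111 -0.04 -0.194 -0.03 -0.15 0;0 0.111 -0.04 -0.194 -0.03 -0.15 0;0 0.111 -0.04 -0.194 -0.03 -0.15 0;0 0.15 -0.047 -0.222 -0.03 -0.15 0;0 0.191 -0.054 -0.252 -0.03 -0.15 0;0 0.191 -0.054 -0.252 -0.03 -0.15 0;0 0.191 -0.054 -0.252 -0.03 -0.15 0"}}

```text
clock: 5.93
eef_pos: [0.4353, 0.4162, 0.0162]
tool_rot: [0.886, -0.091, 0.454, 0.039]
ft_force: [-0.0, 0.5, -0.1]
grip_width: 0.0425
grasp_force: 0.0
```

Request:
{"method": "step_arm", "body": {"targets": "-1 0 0 0 0 0 0;-1 0 0 0 0 0 0;-1 0 0 0 0 0 0;-1 0 0 0 0 0 0;-1 0 0 0 0 0 0;-1 0 0 0 0 0 0;-1 0 0 0 0 0 0;-1 0 0 0 0 0 0"}}

```text
clock: 6.6
eef_pos: [0.434, 0.419, 0.0172]
tool_rot: [0.886, -0.09, 0.454, 0.036]
ft_force: [-3.9, 1.0, 6.4]
grip_width: 0.0189
grasp_force: 58.9
```

Request:
{"method": "step_arm", "body": {"targets": "-1 0 0 0.04 0 0 0;-1 0 0 0.08 0 0 0;-1 0 0 0.12 0 0 0;-1 0 0 0.16 0 0 0;-1 0 0 0.2 0 0 0;-1 0 0 0.24 0 0 0;-1 0 0 0.24 0 0 0"}}

```text
clock: 7.18
eef_pos: [0.4346, 0.4199, 0.1395]
tool_rot: [0.886, -0.091, 0.454, 0.035]
ft_force: [0.5, 1.0, -1.8]
grip_width: 0.0193
grasp_force: 59.6
```

Request:
{"method": "step_arm", "body": {"targets": "-1 0 0 0.01 0.19 0.98 0;-1 0 0 0.01 0.19 0.98 0;-1 0 0 0.01 0.19 0.98 0;-1 0 0 0.01 0.19 0.98 0;-1 0 0 0.01 0.19 0.98 0;-1 0 0 0.01 0.19 0.98 0;-1 0 0 0.01 0.19 0.98 0"}}

```text
clock: 7.77
eef_pos: [0.4368, 0.4174, 0.141]
tool_rot: [0.991, -0.104, 0.079, 0.003]
ft_force: [0.9, 0.6, -2.8]
grip_width: 0.0185
grasp_force: 58.9
```

Request:
{"method": "step_arm", "body": {"targets": "-1 0 0 0.01 0.19 0.98 0;-1 0 0 0.01 0.19 0.98 0;-1 0 0 0.01 0.19 0.98 0;-1 0 0 0.01 0.19 0.98 0;-1 0 0 0.01 0.19 0.98 0;-1 0 0 0.01 0.19 0.98 0;-1 0 0 0.01 0.19 0.98 0;-1 0 0 0.01 0.19 0.98 0"}}

```text
clock: 8.43
eef_pos: [0.4352, 0.4156, 0.138]
tool_rot: [0.945, -0.102, -0.309, -0.027]
ft_force: [0.2, 0.2, -3.1]
grip_width: 0.0188
grasp_force: 59.3
```

Run:
```python
from h import *
o=bot.get_obs();print(o['joint_pos'].round(2),R.from_quat(o['tool_rot']).as_matrix()[:,2])
a=bot.camera('side')[...,::-1];b=bot.camera('scene')[...,::-1]
k=cv2.hconcat([cv2.resize(a[40:240,130:330],(400,400)),cv2.resize(b[20:220,270:470],(400,400))])
cv2.imwrite('pics/s2.png',k)
```

```text
[ 0.54  0.91  0.76  1.92  0.41 -2.49] [-0.57881722  0.11410482 -0.80743465]
```

View pics/s2.png

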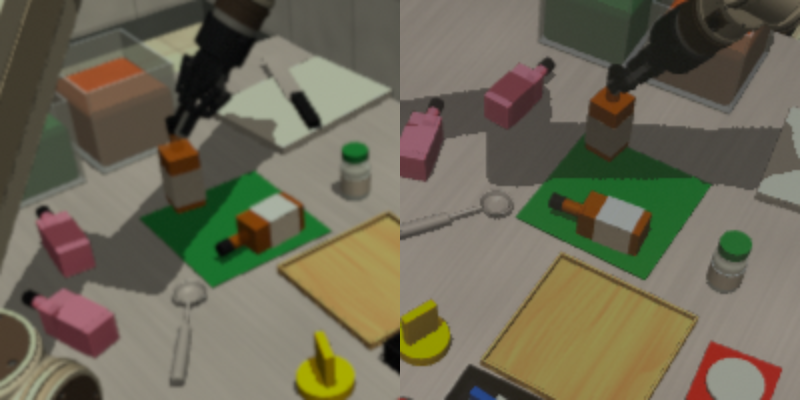

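Bottle 1 hangs nearly upright over the mat's far-left quarter. Lowering it with a force check.

Request:
{"method": "step_arm", "body": {"targets": "-1 0.02 -0.02 -0.02 0 0 0;-1 0.02 -0.02 -0.03 0 0 0;-1 0.02 -0.02 -0.036 0 0 0;-1 0.02 -0.02 -0.04 0 0 0;-1 0.02 -0.02 -0.044 0 0 0;-1 0.02 -0.02 -0.048 0 0 0;-1 0.02 -0.02 -0.048 0 0 0"}}

```text
clock: 9.12
eef_pos: [0.4438, 0.4083, 0.1225]
tool_rot: [0.947, -0.099, -0.305, -0.03]
ft_force: [-0.6, -0.9, -3.6]
grip_width: 0.0188
grasp_force: 59.3
```

Request:
{"method": "step_arm", "body": {"targets": "-1 0 0 -0.004 0 0 0;-1 0 0 -0.008 0 0 0;-1 0 0 -0.012 0 0 0;-1 0 0 -0.012 0 0 0"}}

```text
clock: 9.45
eef_pos: [0.444, 0.408, 0.1158]
tool_rot: [0.947, -0.099, -0.305, -0.03]
ft_force: [0.6, -0.5, -2.8]
grip_width: 0.0189
grasp_force: 59.3
```

Request:
{"method": "step_arm", "body": {"targets": "-1 0 0 -0.004 0 0 0;-1 0 0 -0.006 0 0 0;-1 0 0 -0.006 0 0 0"}}

```text
clock: 9.7
eef_pos: [0.4441, 0.408, 0.113]
tool_rot: [0.947, -0.099, -0.305, -0.03]
ft_force: [-0.3, 0.1, -2.1]
grip_width: 0.0189
grasp_force: 59.3
```

Request:
{"method": "step_arm", "body": {"targets": "-1 0 0 -0.004 0 0 0;-1 0 0 -0.006 0 0 0;-1 0 0 -0.006 0 0 0"}}

```text
clock: 9.95
eef_pos: [0.4441, 0.408, 0.1101]
tool_rot: [0.947, -0.099, -0.305, -0.03]
ft_force: [-0.5, -0.5, -2.5]
grip_width: 0.0186
grasp_force: 59.3
```

Request:
{"method": "step_arm", "body": {"targets": "-1 0 0 -0.004 0 0 0;-1 0 0 -0.006 0 0 0;-1 0 0 -0.006 0 0 0"}}

```text
clock: 10.2
eef_pos: [0.4441, 0.408, 0.1071]
tool_rot: [0.947, -0.099, -0.305, -0.03]
ft_force: [-0.5, -0.1, -2.8]
grip_width: 0.0192
grasp_force: 59.3
```

Request:
{"method": "step_arm", "body": {"targets": "-1 0 0 -0.004 0 0 0;-1 0 0 -0.008 0 0 0;-1 0 0 -0.008 0 0 0"}}

```text
clock: 10.45
eef_pos: [0.4446, 0.409, 0.1062]
tool_rot: [0.947, -0.099, -0.304, -0.032]
ft_force: [1.2, 1.4, 6.7]
grip_width: 0.0191
grasp_force: 59.9
```

Request:
{"method": "step_arm", "body": {"targets": "-1 0 0 -0.004 0 0 0;-1 0 0 -0.006 0 0 0;-1 0 0 -0.006 0 0 0"}}

```text
clock: 10.7
eef_pos: [0.4449, 0.4096, 0.106]
tool_rot: [0.947, -0.099, -0.304, -0.034]
ft_force: [1.9, -0.4, 16.4]
grip_width: 0.0188
grasp_force: 60.7
```

Request:
{"method": "step_arm", "body": {"targets": "-1 0 0 -0.004 0 0 0;-1 0 0 -0.004 0 0 0;-1 0 0 -0.004 0 0 0"}}

```text
clock: 10.95
eef_pos: [0.4452, 0.4098, 0.1059]
tool_rot: [0.947, -0.099, -0.303, -0.035]
ft_force: [2.9, -1.7, 22.8]
grip_width: 0.0187
grasp_force: 61.0
```

Request:
{"method": "step_arm", "body": {"targets": "-1 0 0 0.011 0 0 0;-1 0 0 0.011 0 0 0;0 0 0 0.011 0 0 0;0 0 0 0.011 0 0 0;0 0 0 0.011 0 0 0;0 0.04 -0.008 0.07 0 0 0;0 0.08 -0.016 0.13 0 0 0;0 0.12 -0.024 0.2 0 0 0;0 0.12 -0.024 0.2 0 0 0"}}

```text
clock: 11.7
eef_pos: [0.4952, 0.3913, 0.1914]
tool_rot: [0.95, -0.101, -0.293, -0.039]
ft_force: [-0.7, 0.6, 1.6]
grip_width: 0.0427
grasp_force: 0.0
```

Run:
```python
from h import *
o=bot.get_obs();print(o['joint_pos'].round(2))
a=bot.camera('side')[...,::-1];b=bot.camera('wrist')[...,::-1]
k=cv2.hconcat([cv2.resize(a[40:240,130:330],(400,400)),cv2.resize(b,(400,250))if 0 else cv2.resize(b[:,120:520],(400,400))])
cv2.imwrite('pics/s3.png',k)
```

```text
[ 0.48  1.01  1.11  2.15  0.38 -2.55]
```

View pics/s3.png

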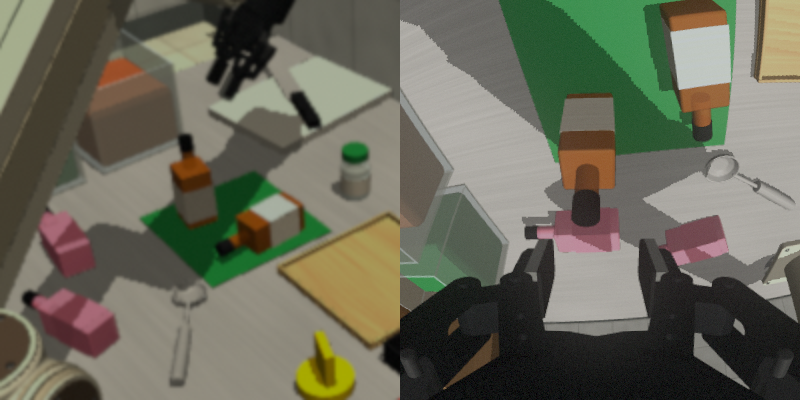

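Bottle 1 stands upright on the mat. Now bottle 2.

Request:
{"method": "step_arm", "body": {"targets": "0 0.03 -0.04 0.1 -0.19 -0.98 0;0 0.03 -0.06 0.16 -0.19 -0.98 0;0 0 -0.1 0.2 -0.19 -0.98 0;0 0 -0.2 0.2 -0.19 -0.98 0;0 0 -0.2 0.2 -0.19 -0.98 0;0 0 -0.2 0.2 -0.19 -0.98 0;0 0 -0.2 0.2 -0.19 -0.98 0;0 0 -0.2 0.2 -0.19 -0.98 0"}}

```text
clock: 12.47
eef_pos: [0.4849, 0.2904, 0.2872]
tool_rot: [0.991, -0.099, 0.087, -0.001]
ft_force: [-0.8, 0.7, -0.4]
grip_width: 0.0425
grasp_force: 0.0
```

Request:
{"method": "step_arm", "body": {"targets": "0 -0.1 0 0 -0.19 -0.98 0;0 -0.2 0 0 -0.19 -0.98 0;0 -0.3 0 0 -0.19 -0.98 0;0 -0.32 0 0 -0.19 -0.98 0;0 -0.32 0 0 -0.19 -0.98 0;0 -0.32 0 0 -0.19 -0.98 0;0 -0.32 0 0 -0.19 -0.98 0;0 -0.32 0 0 -0.19 -0.98 0"}}

```text
clock: 13.13
eef_pos: [0.3286, 0.2907, 0.2848]
tool_rot: [0.884, -0.082, 0.46, 0.036]
ft_force: [-0.5, -0.4, 0.3]
grip_width: 0.0429
grasp_force: 0.0
```

Request:
{"method": "step_arm", "body": {"targets": "0 0 -0.02 -0.25 0 0 0.28;0 0 -0.02 -0.25 0 0 0.28;0 0 -0.02 -0.25 0 0 0.28;0 0 -0.02 -0.25 0 0 0.28;0 0 -0.02 -0.25 0 0 0.28"}}

```text
clock: 13.55
eef_pos: [0.3296, 0.2746, 0.1572]
tool_rot: [0.889, 0.013, 0.458, -0.013]
ft_force: [-1.3, -2.8, -0.7]
grip_width: 0.0426
grasp_force: 0.0
```

Run:
```python
from h import *
o=bot.get_obs();print(o['joint_pos'].round(2),R.from_quat(o['tool_rot']).as_matrix().round(3))
im=bot.camera('wrist')[...,::-1];cv2.imwrite('pics/w5.png',im)
# orange/black check: amber blob and cap via colour
hsv=cv2.cvtColor(im,cv2.COLOR_BGR2HSV)
m=cv2.inRange(hsv,(5,120,60),(16,255,255))
n,l,s,c=cv2.connectedComponentsWithStats(m)
print([(s[i].tolist()) for i in range(1,n) if s[i][4]>150])
print('proj cap tip',proj('wrist',(.425,.2895,.028)),'grasp',proj('wrist',(.45,.2905,.028)),'sh',proj('wrist',(.473,.292,.052)))
```

```text
[ 1.34 -0.06 -0.92  0.34 -0.9  -2.02] [[ 0.579  0.036  0.814]
 [ 0.012 -0.999  0.035]
 [ 0.815 -0.011 -0.58 ]]
[[599, 116, 33, 38, 681], [11, 122, 44, 40, 525], [169, 141, 58, 54, 1842], [286, 164, 40, 48, 1193]]
proj cap tip (np.float64(307.33874695096137), np.float64(228.6388383725641)) grasp (np.float64(307.5861431274398), np.float64(210.5729426702749)) sh (np.float64(306.67032409349446), np.float64(181.67542182529746))
```

View pics/w5.png

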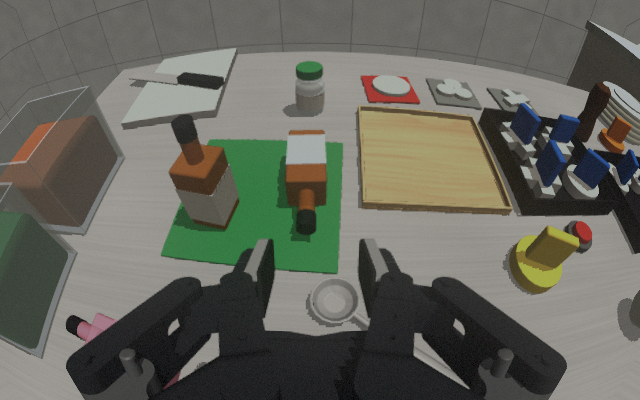

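Left bottle upright; bottle 2's cap face is at (307,224), matching my projection. The spoon bowl at (335,298) stays below and clear of the gripper.

Request:
{"method": "step_arm", "body": {"targets": "0 0.1 0.022 -0.1 0 0 0;0 0.15 0.022 -0.15 0 0 0;0 0.18 0.022 -0.2 0 0 0;0 0.18 0.022 -0.2 0 0 0;0 0.18 0.022 -0.2 0 0 0;0 0.18 0.022 -0.2 0 0 0"}}

```text
clock: 14.1
eef_pos: [0.4226, 0.2922, 0.0612]
tool_rot: [0.888, 0.01, 0.46, -0.015]
ft_force: [0.3, -0.6, 0.2]
grip_width: 0.0432
grasp_force: 0.0
```

Run:
```python
from h import *
o=bot.get_obs();print(o['joint_pos'].round(2),o['eef_pos'],R.from_quat(o['tool_rot']).as_matrix()[:,2])
for u,v in((318,122),): print('spoon',at('scene',u,v,.01))
```

```text
[ 1.06  0.32 -1.   -0.39 -0.77 -2.37] [0.42264563 0.29218825 0.06117843] [ 0.81598787  0.03649052 -0.57691615]
spoon [0.3521 0.2546 0.01  ]
```

Request:
{"method": "step_arm", "body": {"targets": "0 0.046 -0.002 -0.043 0 0 0;0 0.092 -0.002 -0.086 0 0 0;0 0.092 -0.002 -0.086 0 0 0;0 0.092 -0.002 -0.086 0 0 0;-1 0.092 -0.002 -0.086 0 0 0;-1 0.092 -0.002 -0.086 0 0 0;-1 0.092 -0.002 -0.086 0 0 0;-1 0.092 -0.002 -0.086 0 0 0;-1 0.092 -0.002 -0.086 0 0 0;-1 0.092 -0.002 -0.086 0 0 0"}}

```text
clock: 14.93
eef_pos: [0.4669, 0.2928, 0.023]
tool_rot: [0.886, 0.011, 0.462, -0.021]
ft_force: [-5.3, 1.1, 6.8]
grip_width: 0.0141
grasp_force: 57.6
```

Request:
{"method": "step_arm", "body": {"targets": "-1 0 0 0 0 0 0;-1 0 0 0 0 0 0;-1 0 0 0.04 0 0 0;-1 0 0 0.08 0 0 0;-1 0 0 0.12 0 0 0;-1 0 0 0.16 0 0 0;-1 0 0 0.2 0 0 0;-1 0 0 0.24 0 0 0;-1 0 0 0.26 0 0 0;-1 0 0 0.26 0 0 0"}}

```text
clock: 15.77
eef_pos: [0.4676, 0.2929, 0.1552]
tool_rot: [0.886, 0.01, 0.463, -0.021]
ft_force: [-0.2, 0.2, 0.3]
grip_width: -0.0001
grasp_force: 0.0
```

Grip was 5 mm too high (14 mm chord) and slipped off. I'll back off and re-measure.

Request:
{"method": "step_arm", "body": {"targets": "0 -0.08 0 0 0 0 0;0 -0.16 0 0 0 0 0;0 -0.24 0 0 0 0 0;0 -0.26 0 -0.02 0 0 0;0 -0.26 0 -0.02 0 0 0;0 -0.26 0 -0.02 0 0 0"}}

```text
clock: 16.27
eef_pos: [0.3362, 0.2917, 0.1404]
tool_rot: [0.887, 0.012, 0.461, -0.019]
ft_force: [0.0, 0.2, 0.2]
grip_width: 0.043
grasp_force: 0.0
```

Run:
```python
from h import *
o=bot.get_obs();print(R.from_quat(o['tool_rot']).as_matrix()[:,2])
im=bot.camera('wrist')[...,::-1]
crop(im,180,90,420,270,3,'pics/w6.png')
```

```text
[ 0.81751966  0.04472676 -0.57416123]
```

View pics/w6.png

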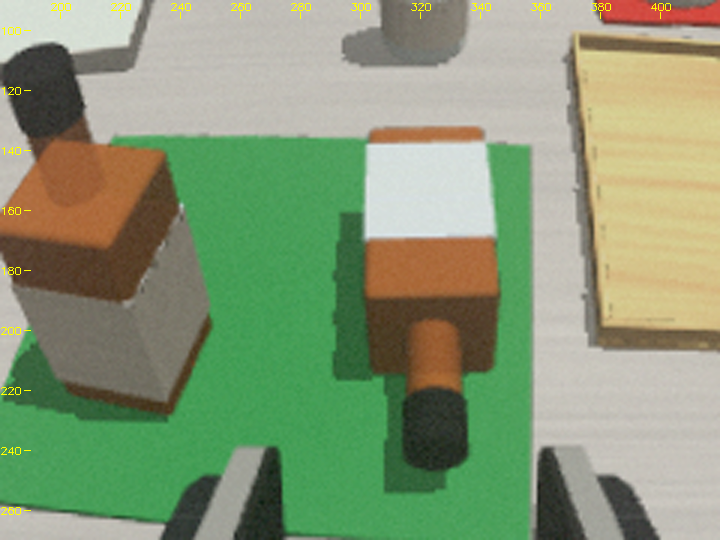

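Run:
```python
from h import *
g=lambda x,y,z:at('wrist',180+x/3,90+y/3,z)
print('cap tip',g(435,437,.028),'cap top',g(435,392,.039),'shoulder',g(367,298,.052),g(498,293,.052),'bot',g(370,130,.052),g(485,128,.052))
print('bottle1 bottom corners',g(65,385,.004),g(170,412,.004),g(210,322,.004))
```

```text
cap tip [0.4118 0.2867 0.028 ] cap top [0.4227 0.2869 0.039 ] shoulder [0.4527 0.311  0.052 ] [0.4559 0.2657 0.052 ] bot [0.5461 0.3161 0.052 ] [0.5482 0.2683 0.052 ]
bottle1 bottom corners [0.4466 0.4369 0.004 ] [0.4354 0.3892 0.004 ] [0.4809 0.3809 0.004 ]
```

Request:
{"method": "step_arm", "body": {"targets": "0 0.07 -0.011 -0.1 0 0 0;0 0.132 -0.011 -0.183 0 0 0;0 0.132 -0.011 -0.183 0 0 0;0 0.132 -0.011 -0.183 0 0 0;0 0.18 -0.008 -0.218 0 0 0;0 0.23 -0.006 -0.252 0 0 0;0 0.23 -0.006 -0.252 0 0 0;0 0.23 -0.006 -0.252 0 0 0;0 0.23 -0.006 -0.252 0 0 0"}}

```text
clock: 17.07
eef_pos: [0.4526, 0.2868, 0.0146]
tool_rot: [0.887, 0.01, 0.461, -0.017]
ft_force: [-0.3, -0.5, -0.2]
grip_width: 0.0429
grasp_force: 0.0
```

Request:
{"method": "step_arm", "body": {"targets": "-1 0 0 0 0 0 0;-1 0 0 0 0 0 0;-1 0 0 0 0 0 0;-1 0 0 0 0 0 0;-1 0 0 0 0 0 0;-1 0 0 0 0 0 0;-1 0 0 0 0 0 0"}}

```text
clock: 17.65
eef_pos: [0.4517, 0.289, 0.0159]
tool_rot: [0.887, 0.011, 0.462, -0.019]
ft_force: [-6.7, -1.9, 7.2]
grip_width: 0.0188
grasp_force: 58.9
```

Width 18.8 mm, the same as the good grip. Lifting.

Request:
{"method": "step_arm", "body": {"targets": "-1 0 0 0.04 0 0 0;-1 0 0 0.08 0 0 0;-1 0 0 0.12 0 0 0;-1 0 0 0.16 0 0 0;-1 0 0 0.2 0 0 0;-1 0 0 0.24 0 0 0;-1 0 0 0.26 0 0 0"}}

```text
clock: 18.23
eef_pos: [0.4514, 0.2888, 0.1465]
tool_rot: [0.887, 0.011, 0.461, -0.02]
ft_force: [-0.2, 0.6, -2.5]
grip_width: 0.0186
grasp_force: 59.5
```

Request:
{"method": "step_arm", "body": {"targets": "-1 0 0 0.01 -0.055 0.99 0;-1 0 0 0.01 -0.055 0.99 0;-1 0 0 0.01 -0.055 0.99 0;-1 0 0 0.01 -0.055 0.99 0;-1 0 0 0.01 -0.055 0.99 0;-1 0 0 0.01 -0.055 0.99 0;-1 0 0 0.01 -0.055 0.99 0"}}

```text
clock: 18.82
eef_pos: [0.4523, 0.2887, 0.1512]
tool_rot: [0.996, 0.012, 0.088, -0.004]
ft_force: [1.9, 1.0, -2.7]
grip_width: 0.019
grasp_force: 59.1
```

Request:
{"method": "step_arm", "body": {"targets": "-1 0 0 0 -0.055 0.99 0;-1 0 0 0 -0.055 0.99 0;-1 0 0 0 -0.055 0.99 0;-1 0 0 0 -0.055 0.99 0;-1 0 0 0 -0.055 0.99 0;-1 0 0 0 -0.055 0.99 0;-1 0 0 0 -0.055 0.99 0;-1 0 0 0 -0.055 0.99 0"}}

```text
clock: 19.48
eef_pos: [0.4521, 0.2874, 0.1428]
tool_rot: [0.954, 0.011, -0.299, 0.016]
ft_force: [0.3, -0.9, -3.3]
grip_width: 0.0187
grasp_force: 60.3
```

Run:
```python
from h import *
o=bot.get_obs();r=R.from_quat(o['tool_rot']).as_matrix()
print(o['joint_pos'].round(2),r[:,2],'grasp',o['eef_pos']-.019*r[:,2])
```

```text
[ 0.44  0.86  0.68  1.96  0.21 -2.79] [-0.57043786 -0.03727761 -0.82049438] grasp [0.46290551 0.28807082 0.15839207]
```

Request:
{"method": "step_arm", "body": {"targets": "-1 0 0.03 -0.03 0 0 0;-1 0 0.03 -0.05 0 0 0;-1 0 0.03 -0.06 0 0 0;-1 0 0.03 -0.065 0 0 0;-1 0 0.03 -0.065 0 0 0;-1 0 0.03 -0.065 0 0 0"}}

```text
clock: 19.98
eef_pos: [0.4517, 0.3034, 0.1189]
tool_rot: [0.956, 0.013, -0.293, 0.013]
ft_force: [-0.4, -0.6, -2.7]
grip_width: 0.0189
grasp_force: 60.6
```

Request:
{"method": "step_arm", "body": {"targets": "-1 0 0 -0.004 0 0 0;-1 0 0 -0.006 0 0 0;-1 0 0 -0.006 0 0 0"}}

```text
clock: 20.23
eef_pos: [0.4521, 0.3033, 0.1147]
tool_rot: [0.956, 0.012, -0.294, 0.014]
ft_force: [0.0, -0.1, -3.8]
grip_width: 0.0189
grasp_force: 60.7
```

Request:
{"method": "step_arm", "body": {"targets": "-1 0 0 -0.004 0 0 0;-1 0 0 -0.006 0 0 0;-1 0 0 -0.006 0 0 0"}}

```text
clock: 20.48
eef_pos: [0.4518, 0.3032, 0.1109]
tool_rot: [0.955, 0.012, -0.295, 0.014]
ft_force: [-0.3, 0.0, -3.3]
grip_width: 0.0189
grasp_force: 60.7
```

Request:
{"method": "step_arm", "body": {"targets": "-1 0 0 -0.004 0 0 0;-1 0 0 -0.006 0 0 0;-1 0 0 -0.006 0 0 0"}}

```text
clock: 20.73
eef_pos: [0.4518, 0.3033, 0.1079]
tool_rot: [0.955, 0.012, -0.295, 0.014]
ft_force: [-0.1, -0.0, -3.5]
grip_width: 0.0191
grasp_force: 60.7
```

Request:
{"method": "step_arm", "body": {"targets": "-1 0 0 -0.004 0 0 0;-1 0 0 -0.006 0 0 0;-1 0 0 -0.006 0 0 0"}}

```text
clock: 20.98
eef_pos: [0.4518, 0.3033, 0.105]
tool_rot: [0.955, 0.012, -0.295, 0.014]
ft_force: [0.2, -0.6, -3.2]
grip_width: 0.0191
grasp_force: 60.7
```

Request:
{"method": "step_arm", "body": {"targets": "-1 0 0 -0.004 0 0 0;-1 0 0 -0.006 0 0 0;-1 0 0 -0.006 0 0 0"}}

```text
clock: 21.23
eef_pos: [0.4518, 0.3033, 0.102]
tool_rot: [0.955, 0.013, -0.295, 0.014]
ft_force: [-0.5, 0.3, -2.6]
grip_width: 0.0191
grasp_force: 60.7
```

Request:
{"method": "step_arm", "body": {"targets": "-1 0 0 -0.004 0 0 0;-1 0 0 -0.006 0 0 0;-1 0 0 -0.006 0 0 0"}}

```text
clock: 21.48
eef_pos: [0.4521, 0.3037, 0.101]
tool_rot: [0.956, 0.012, -0.294, 0.013]
ft_force: [0.9, 0.9, 3.5]
grip_width: 0.0189
grasp_force: 61.0
```

Request:
{"method": "step_arm", "body": {"targets": "-1 0 0 -0.004 0 0 0;-1 0 0 -0.006 0 0 0;-1 0 0 -0.006 0 0 0"}}

```text
clock: 21.73
eef_pos: [0.4525, 0.3039, 0.1007]
tool_rot: [0.956, 0.012, -0.293, 0.012]
ft_force: [2.1, -0.8, 14.8]
grip_width: 0.019
grasp_force: 61.2
```

Request:
{"method": "step_arm", "body": {"targets": "-1 0 0 0.008 0 0 0;-1 0 0 0.008 0 0 0;0 0 0 0.008 0 0 0;0 0 0 0.008 0 0 0;0 0 0 0.008 0 0 0;0 0.04 0.003 0.07 0 0 0;0 0.08 0.006 0.13 0 0 0;0 0.12 0.009 0.2 0 0 0;0 0.12 0.009 0.25 0 0 0"}}

```text
clock: 22.48
eef_pos: [0.4921, 0.2998, 0.1997]
tool_rot: [0.96, 0.01, -0.279, 0.006]
ft_force: [-0.4, -0.2, 0.7]
grip_width: 0.0428
grasp_force: 0.0
```

Request:
{"method": "step_arm", "body": {"targets": "0 0 -0.2 0.1 0.04 -0.76 0;0 0 -0.4 0.1 0.04 -0.76 0;0 0 -0.5 0.1 0.04 -0.76 0;0 0 -0.5 0.1 0.04 -0.76 0;0 0 -0.5 0.1 0.04 -0.76 0;0 0 -0.5 0.1 0.04 -0.76 0;0 0 -0.5 0.1 0.04 -0.76 0"}}

```text
clock: 23.07
eef_pos: [0.4848, 0.0468, 0.2527]
tool_rot: [1.0, 0.012, 0.015, -0.005]
ft_force: [0.7, 0.9, 0.2]
grip_width: 0.0427
grasp_force: 0.0
```

Run:
```python
from h import *
o=bot.get_obs();r=R.from_quat(o['tool_rot']).as_matrix()
print(o['joint_pos'].round(2),r.round(3))
a=bot.camera('side')[...,::-1];b=bot.camera('scene')[...,::-1]
k=cv2.hconcat([cv2.resize(a[100:330,190:520],(400,279)),cv2.resize(b[70:380,160:460],(288,279)if 0 else (400,413))[:279] if 0 else cv2.resize(b[70:379,160:460],(271,279))])
w=bot.camera('wrist')[...,::-1]
k=cv2.hconcat([cv2.resize(a[100:340,190:520],(400,291)),cv2.resize(b[70:390,140:460],(400,400))[:,:]][:1]+[]) 
can=np.zeros((600,800,3),np.uint8)
can[:291,:400]=k; can[:400,400:]=cv2.resize(b[70:390,140:460],(400,400)); can[300:550,:400]=cv2.resize(w,(400,250))
cv2.imwrite('pics/m1.png',can)
cv2.imwrite('pics/side1.png',a);cv2.imwrite('pics/scene1.png',b);cv2.imwrite('pics/wr1.png',w)
```

```text
[ 0.09  0.17  0.04  1.4   0.01 -3.07] [[ 0.999  0.024  0.031]
 [ 0.024 -1.     0.01 ]
 [ 0.031 -0.009 -0.999]]
```

View pics/m1.png

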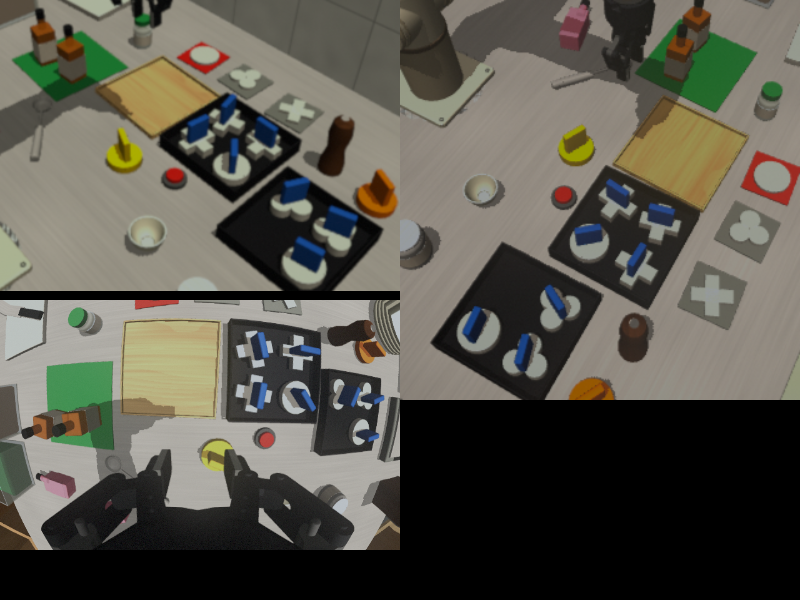

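Both bottles stand and the presses are unmoved. I'll fit the two round presses' bars numerically in the scene and side pictures.

```bash
cat > fit.py <<'E'
from h import *
from scipy.optimize import minimize
def box(p,z0):
    x,y,a=p; X=[]
    for i in(-.025,.025):
        for j in(-.007,.007):
            for z in(z0+.02,z0+.075): X.append((x+i*np.cos(a)-j*np.sin(a),y+i*np.sin(a)+j*np.cos(a),z))
    return X
def masks(ims,p,z0):
    out={}
    for n,im in ims.items():
        h=cv2.cvtColor(im,cv2.COLOR_BGR2HSV); m=cv2.inRange(h,(100,110,30),(130,255,255))
        k,l=cv2.connectedComponents(m)
        q=np.array([proj(n,c) for c in box(p,z0)]).mean(0).astype(int)
        w=l[q[1]-6:q[1]+7,q[0]-6:q[0]+7]; w=w[w>0]
        if len(w): out[n]=(cv2.resize((l==np.bincount(w).argmax()).astype(np.uint8)*255,None,fx=4,fy=4)/255.)
    return out
def fit(ims,p0,z0=.004):
    ms=masks(ims,p0,z0); inf={n:bot.camera_info(n) for n in ms}
    def cost(p):
        c=0
        for n,m in ms.items():
            q=np.array([proj(n,k,inf[n]) for k in box(p,z0)])*4+1.5
            r=np.zeros(m.shape,np.uint8); cv2.fillConvexPoly(r,cv2.convexHull(q.round().astype(np.int32)),1)
            c+=1-np.minimum(r,m).sum()/np.maximum(r,m).sum()
        return c/len(ms)
    best=min((minimize(cost,np.array(p0)+[0,0,d],method='Nelder-Mead',options=dict(initial_simplex=np.array(p0)+np.array([[0,0,d],[.01,0,d],[0,.01,d],[0,0,d+.3]]),maxiter=90)) for d in(-.4,0,.4)),key=lambda r:r.fun)
    return best.x[:2].round(4),np.degrees(best.x[2]).round(1),round(best.fun,3),list(ms)
E
python3 - <<'E'
from fit import *
ims={n:cv2.imread(f'pics/{n}1.png') for n in('scene','side')}
for p in((.527,-.174,.69),(.447,-.413,-1.47)):
    print(fit(ims,p)); 
    for n in ims: print(n,fit({n:ims[n]},p))
E
```

```text
(array([ 0.5248, -0.1722]), np.float64(38.8), np.float64(0.21), ['scene', 'side'])
scene (array([ 0.525 , -0.1735]), np.float64(38.9), np.float64(0.179), ['scene'])
side (array([ 0.5277, -0.1697]), np.float64(39.0), np.float64(0.212), ['side'])
(array([ 0.4465, -0.4132]), np.float64(-74.9), np.float64(0.162), ['scene', 'side'])
scene (array([ 0.4454, -0.4149]), np.float64(-70.9), np.float64(0.179), ['scene'])
side (array([ 0.4481, -0.4126]), np.float64(-76.5), np.float64(0.117), ['side'])
```

Request:
{"method": "step_arm", "body": {"targets": "0 0.04 -0.2 0 0 0 -1;0 0.08 -0.44 0 0 0 -1;0 0.08 -0.44 0 0 0 -1;0 0.08 -0.44 0 0 0 -1;0 0.08 -0.44 0 0 0 -1;0 0.08 -0.44 0 0 0 -1;0 0.08 -0.44 0 0 0 -1;0 0.08 -0.44 0 0 0 -1"}}

```text
clock: 23.88
eef_pos: [0.5298, -0.1704, 0.2497]
tool_rot: [0.928, -0.372, 0.014, 0.0]
ft_force: [0.3, -0.7, 0.2]
grip_width: 0.0429
grasp_force: 0.0
```

Request:
{"method": "step_arm", "body": {"targets": "0 0 0 -0.1 0 0 -1;0 0 0 -0.1 0 0 -1;0 0 0 -0.1 0 0 -1;0 0 0 -0.1 0 0 -1;0 0 0 -0.1 0 0 -1;0 0 0 -0.1 0 0 -1;0 0 0 -0.1 0 0 -1;0 0 0 -0.1 0 0 -1"}}

```text
clock: 24.55
eef_pos: [0.5296, -0.1684, 0.2007]
tool_rot: [0.717, -0.697, 0.013, 0.007]
ft_force: [0.2, 0.6, -0.3]
grip_width: 0.0424
grasp_force: 0.0
```

Request:
{"method": "step_arm", "body": {"targets": "0 0 0 -0.1 0 0 -1;0 0 0 -0.1 0 0 -1;0 0 0 -0.1 0 0 -1;0 0 0 -0.1 0 0 -1;0 0 0 -0.1 0 0 -1;0 0 0 -0.1 0 0 -1;0 0 0 -0.1 0 0 -1;0 0 0 -0.1 0 0 -1"}}

```text
clock: 25.22
eef_pos: [0.5295, -0.1691, 0.1509]
tool_rot: [-0.396, 0.918, -0.01, -0.012]
ft_force: [-0.4, 0.1, -0.6]
grip_width: 0.0426
grasp_force: 0.0
```

Run:
```python
from h import *
o=bot.get_obs();r=R.from_quat(o['tool_rot']).as_matrix()
print(o['joint_pos'].round(2),r[:,2].round(3),np.degrees(np.arctan2(r[1,1],r[0,1])))
k=r[:,2];print('level',(np.cross(k,[0,0,-1])/(np.pi/4)).round(3))
```

```text
[-0.29  0.38  0.06  1.25 -0.03 -1.1 ] [-0.013 -0.028 -1.   ] 136.62311069428065
level [ 0.035 -0.017  0.   ]
```

Request:
{"method": "step_arm", "body": {"targets": "0 -0.007 -0.007 -0.05 0.035 -0.017 -0.17;0 -0.007 -0.007 -0.1 0.035 -0.017 -0.17;0 -0.007 -0.007 -0.17 0.035 -0.017 -0.17;0 -0.007 -0.007 -0.23 0.035 -0.017 -0.17;0 -0.007 -0.007 -0.23 0.035 -0.017 -0.17;0 -0.007 -0.007 -0.23 0.035 -0.017 -0.17"}}

```text
clock: 25.72
eef_pos: [0.524, -0.1726, 0.0349]
tool_rot: [-0.333, 0.943, 0.002, -0.002]
ft_force: [0.7, -0.6, -0.1]
grip_width: 0.0425
grasp_force: 0.0
```

Request:
{"method": "step_arm", "body": {"targets": "-1 0 0 0 0 0 0;-1 0 0 0 0 0 0;-1 0 0 0 0 0 0;-1 0 0 0 0 0 0;-1 0 0 0 0 0 0;-1 0 0 0 0 0 0;-1 0 0 0 0 0 0;-1 0 0 0 0 0 0"}}

```text
clock: 26.38
eef_pos: [0.5277, -0.1739, 0.0387]
tool_rot: [-0.332, 0.943, -0.001, 0.002]
ft_force: [0.7, 3.5, 6.7]
grip_width: 0.0124
grasp_force: 61.7
```

Request:
{"method": "step_arm", "body": {"targets": "-1 0 0 0.05 0 0 0;-1 0 0 0.1 0 0 0;-1 0 0 0.16 0 0 0;-1 0 0 0.2 0 0 0;-1 0 0 0.2 0 0 0"}}

```text
clock: 26.8
eef_pos: [0.5286, -0.1751, 0.1416]
tool_rot: [-0.332, 0.943, -0.003, 0.003]
ft_force: [1.4, 0.2, -1.5]
grip_width: 0.0125
grasp_force: 60.7
```

Request:
{"method": "step_arm", "body": {"targets": "-1 0.01 0.08 0 0 0 0;-1 0.01 0.16 0 0 0 0;-1 0.01 0.24 0 0 0 0;-1 0.01 0.32 0 0 0 0;-1 0.01 0.4 0 0 0 0;-1 0.01 0.48 0 0 0 0;-1 0.01 0.56 0 0 0 0;-1 0.01 0.62 0 0 0 0;-1 0.01 0.655 0 0 0 0;-1 0.01 0.655 0 0 0 0"}}

```text
clock: 27.63
eef_pos: [0.5295, 0.1574, 0.1348]
tool_rot: [-0.335, 0.942, 0.001, -0.001]
ft_force: [0.2, -0.8, -2.3]
grip_width: 0.0124
grasp_force: 60.5
```

Request:
{"method": "step_arm", "body": {"targets": "-1 0 0 -0.06 0 0 0;-1 0 0 -0.12 0 0 0;-1 0 0 -0.16 0 0 0;-1 0 0 -0.175 0 0 0;-1 0 0 -0.185 0 0 0;-1 0 0 -0.19 0 0 0;-1 0 0 -0.192 0 0 0;-1 0 0 -0.192 0 0 0"}}

```text
clock: 28.3
eef_pos: [0.5316, 0.1537, 0.0415]
tool_rot: [-0.332, 0.943, 0.0, 0.001]
ft_force: [-0.2, 0.0, -1.2]
grip_width: 0.0125
grasp_force: 60.5
```

Request:
{"method": "step_arm", "body": {"targets": "-1 0 0 -0.002 0 0 0;-1 0 0 -0.004 0 0 0;-1 0 0 -0.004 0 0 0"}}

```text
clock: 28.55
eef_pos: [0.531, 0.1538, 0.0389]
tool_rot: [-0.332, 0.943, 0.0, 0.0]
ft_force: [-0.1, -0.2, -3.0]
grip_width: 0.0125
grasp_force: 60.5
```

Request:
{"method": "step_arm", "body": {"targets": "-1 0 0 -0.003 0 0 0;-1 0 0 -0.005 0 0 0;-1 0 0 -0.005 0 0 0"}}

```text
clock: 28.8
eef_pos: [0.5311, 0.1543, 0.0386]
tool_rot: [-0.332, 0.943, 0.0, 0.001]
ft_force: [-4.6, -0.2, 11.2]
grip_width: 0.0123
grasp_force: 62.4
```

Request:
{"method": "step_arm", "body": {"targets": "0 0 0 0 0 0 0;0 0 0 0 0 0 0;0 0 0 0 0 0 0;0 0 0 0 0 0 0;0 0 0 0.08 0 0 0;0 0 0 0.16 0 0 0;0 0 0 0.24 0 0 0;0 0 -0.06 0.3 0 0 0;0 0 -0.12 0.36 0 0 0"}}

```text
clock: 29.55
eef_pos: [0.5309, 0.0954, 0.2168]
tool_rot: [-0.334, 0.943, 0.0, 0.0]
ft_force: [1.4, -0.1, 0.2]
grip_width: 0.0428
grasp_force: 0.0
```

Request:
{"method": "step_arm", "body": {"targets": "0 -0.02 -0.1 0 0 0 0.8;0 -0.04 -0.18 0 0 0 0.8;0 -0.06 -0.26 0 0 0 0.8;0 -0.07 -0.34 0 0 0 0.8;0 -0.08 -0.42 0 0 0 0.8;0 -0.09 -0.5 0 0 0 0.8;0 -0.09 -0.5 0 0 0 0.8;0 -0.09 -0.5 0 0 0 0.8"}}

```text
clock: 30.22
eef_pos: [0.4847, -0.1598, 0.2145]
tool_rot: [-0.605, 0.797, -0.0, -0.001]
ft_force: [-0.9, -0.0, -0.8]
grip_width: 0.0426
grasp_force: 0.0
```

Request:
{"method": "step_arm", "body": {"targets": "0 -0.02 -0.1 0 0 0 0.67;0 -0.04 -0.18 0 0 0 0.67;0 -0.06 -0.26 0 0 0 0.67;0 -0.07 -0.34 0 0 0 0.67;0 -0.078 -0.42 0 0 0 0.67;0 -0.078 -0.517 0 0 0 0.67;0 -0.078 -0.517 0 0 0 0.67;0 -0.078 -0.517 0 0 0 0.67;0 -0.078 -0.517 0 0 0 0.67"}}

```text
clock: 30.97
eef_pos: [0.4463, -0.4144, 0.2136]
tool_rot: [0.792, -0.61, -0.001, 0.0]
ft_force: [0.3, -0.9, -0.3]
grip_width: 0.043
grasp_force: 0.0
```

Run:
```python
from fit import *
o=bot.get_obs();r=R.from_quat(o['tool_rot']).as_matrix()
print(o['eef_pos'].round(4),np.degrees(np.arctan2(r[1,1],r[0,1])),(np.cross(r[:,2],[0,0,-1])/(np.pi/4)).round(3))
i={'side':bot.camera('side')[...,::-1].copy(),'scene':bot.camera('scene')[...,::-1].copy()}
w={'wrist':bot.camera('wrist')[...,::-1].copy()}
for d in(w,i):
  try: print('B',fit(d,(.447,-.413,-1.31)))
  except Exception as e: print(e)
print('A',fit(i,(.531,.154,.69)))
```

```text
[ 0.4463 -0.4144  0.2136] -165.20072653061882 [-0.001 -0.002 -0.   ]
B (array([ 0.4448, -0.4142]), np.float64(-77.4), np.float64(0.167), ['wrist'])
B (array([ 0.4459, -0.4133]), np.float64(-77.7), np.float64(0.161), ['side', 'scene'])
A (array([0.5316, 0.1561]), np.float64(46.2), np.float64(0.507), ['side', 'scene'])
```

Request:
{"method": "step_arm", "body": {"targets": "0 -0.001 0 -0.08 0 0 -0.05;0 -0.001 0 -0.16 0 0 -0.05;0 -0.001 0 -0.24 0 0 -0.05;0 -0.001 0 -0.3 0 0 -0.05;0 -0.001 0 -0.354 0 0 -0.05;0 -0.001 0 -0.354 0 0 -0.05;0 -0.001 0 -0.354 0 0 -0.05"}}

```text
clock: 31.7
eef_pos: [0.4456, -0.4114, 0.0371]
tool_rot: [0.781, -0.624, -0.002, 0.0]
ft_force: [0.8, -0.2, 0.3]
grip_width: 0.0424
grasp_force: 0.0
```

Request:
{"method": "step_arm", "body": {"targets": "-1 0 0 0 0 0 0;-1 0 0 0 0 0 0;-1 0 0 0 0 0 0;-1 0 0 0 0 0 0;-1 0 0 0 0 0 0;-1 0 0 0 0 0 0;-1 0 0 0 0 0 0;-1 0 0 0 0 0 0"}}

```text
clock: 32.37
eef_pos: [0.4471, -0.4152, 0.0405]
tool_rot: [0.781, -0.625, 0.002, 0.001]
ft_force: [-1.7, -0.4, 6.1]
grip_width: 0.0121
grasp_force: 62.0
```

Request:
{"method": "step_arm", "body": {"targets": "-1 0 0 0.05 0 0 0;-1 0 0 0.1 0 0 0;-1 0 0 0.16 0 0 0;-1 0 0 0.21 0 0 0;-1 0 0 0.22 0 0 0"}}

```text
clock: 32.78
eef_pos: [0.4484, -0.4157, 0.1534]
tool_rot: [0.781, -0.625, 0.005, 0.001]
ft_force: [0.5, -0.3, -1.7]
grip_width: 0.0125
grasp_force: 60.9
```

Request:
{"method": "step_arm", "body": {"targets": "-1 0.014 0.08 0 0 0 0;-1 0.03 0.16 0 0 0 0;-1 0.044 0.24 0 0 0 0;-1 0.06 0.32 0 0 0 0;-1 0.07 0.4 0 0 0 0;-1 0.085 0.48 0 0 0 0;-1 0.1 0.56 0 0 0 0;-1 0.115 0.64 0 0 0 0;-1 0.13 0.72 0 0 0 0;-1 0.14 0.8 0 0 0 0"}}

```text
clock: 33.62
eef_pos: [0.5157, -0.0116, 0.1467]
tool_rot: [0.781, -0.625, -0.0, 0.001]
ft_force: [1.3, 0.2, -2.7]
grip_width: 0.0122
grasp_force: 60.8
```

Request:
{"method": "step_arm", "body": {"targets": "-1 0.015 0.07 0 0 0 0;-1 0.028 0.14 0 0 0 0;-1 0.028 0.14 0 0 0 0;-1 0.028 0.14 0 0 0 0"}}

```text
clock: 33.95
eef_pos: [0.5295, 0.0584, 0.1465]
tool_rot: [0.782, -0.623, -0.001, 0.001]
ft_force: [1.2, -0.8, -2.7]
grip_width: 0.0126
grasp_force: 60.8
```

Request:
{"method": "step_arm", "body": {"targets": "-1 0 0 -0.06 0 0 0;-1 0 0 -0.12 0 0 0;-1 0 0 -0.17 0 0 0;-1 0 0 -0.19 0 0 0;-1 0 0 -0.2 0 0 0;-1 0 0 -0.205 0 0 0;-1 0 0 -0.205 0 0 0"}}

```text
clock: 34.53
eef_pos: [0.5307, 0.0558, 0.0459]
tool_rot: [0.781, -0.625, 0.0, 0.0]
ft_force: [0.2, -0.1, -2.0]
grip_width: 0.0124
grasp_force: 60.8
```

Request:
{"method": "step_arm", "body": {"targets": "-1 0 0 -0.002 0 0 0;-1 0 0 -0.005 0 0 0;-1 0 0 -0.005 0 0 0"}}

```text
clock: 34.78
eef_pos: [0.5309, 0.0563, 0.0438]
tool_rot: [0.781, -0.625, 0.001, -0.0]
ft_force: [-0.1, -0.2, -1.8]
grip_width: 0.0121
grasp_force: 60.8
```

Request:
{"method": "step_arm", "body": {"targets": "-1 0 0 -0.003 0 0 0;-1 0 0 -0.006 0 0 0;-1 0 0 -0.006 0 0 0"}}

```text
clock: 35.03
eef_pos: [0.5305, 0.0564, 0.0406]
tool_rot: [0.781, -0.625, 0.0, 0.0]
ft_force: [-1.2, 0.1, 1.2]
grip_width: 0.0121
grasp_force: 61.4
```

Request:
{"method": "step_arm", "body": {"targets": "-1 0 0 -0.002 0 0 0;-1 0 0 -0.004 0 0 0;-1 0 0 -0.004 0 0 0"}}

```text
clock: 35.28
eef_pos: [0.5303, 0.0564, 0.0405]
tool_rot: [0.781, -0.625, 0.001, 0.0]
ft_force: [-6.2, -0.8, 14.8]
grip_width: 0.0126
grasp_force: 63.1
```

Request:
{"method": "step_arm", "body": {"targets": "0 0 0 0 0 0 0;0 0 0 0 0 0 0;0 0 0 0 0 0 0;0 0 0 0 0 0 0;0 0 0 0.08 0 0 0;0 0 0 0.16 0 0 0;0 0 0 0.24 0 0 0;-1 -0.08 -0.06 0.34 0 0 0;-1 -0.16 -0.06 0.36 0 0 0;-1 -0.24 -0.06 0.36 0 0 0"}}

```text
clock: 36.12
eef_pos: [0.4317, 0.0271, 0.2173]
tool_rot: [0.781, -0.625, 0.003, -0.001]
ft_force: [0.8, 1.1, 0.0]
grip_width: 0.0068
grasp_force: 0.0
```

Run:
```python
from fit import *
o=bot.get_obs();print(o['eef_pos'])
a=bot.camera('side')[...,::-1].copy();b=bot.camera('scene')[...,::-1].copy()
can=np.zeros((600,800,3),np.uint8)
can[:480,:500]=cv2.resize(b[60:348,160:460],(500,480)); can[:240,500:]=cv2.resize(a[100:340,190:490],(300,240))
t=b[140:250,300:430]; can[250:504,500:]=cv2.resize(t,(300,254))
cv2.imwrite('pics/m2.png',cv2.convertScaleAbs(can,alpha=1.2))
i={'side':a,'scene':b}
print(fit(i,(.5316,.1545,.69)),fit(i,(.5305,.0564,-1.36)))
def c(img):
    h=cv2.cvtColor(img,cv2.COLOR_BGR2HSV);m=cv2.inRange(h,(0,180,120),(6,255,255))|cv2.inRange(h,(174,180,120),(180,255,255))
    n,l,s,k=cv2.connectedComponentsWithStats(m); return [(k[j].round(1).tolist(),int(s[j][4])) for j in range(1,n) if s[j][4]>40]
print(c(a),c(b))
```

```text
[0.43174411 0.02708092 0.21726365]
(array([0.5304, 0.1541]), np.float64(46.5), np.float64(0.271), ['side', 'scene']) (array([0.5315, 0.0581]), np.float64(-71.5), np.float64(0.362), ['side', 'scene'])
[([356.5, 150.7], 207), ([333.8, 243.8], 118)] [([436.2, 213.1], 555), ([270.0, 225.1], 124)]
```

View pics/m2.png

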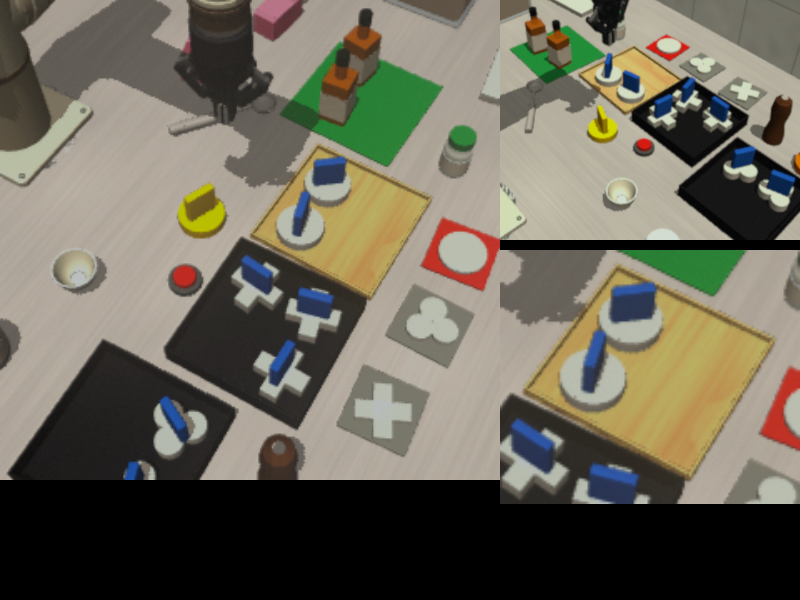

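The view shows two round presses flat on the tray, both bottles upright, and the crosses and trefoils still in their pans. On to the button at about (0.424, -0.110).

Request:
{"method": "step_arm", "body": {"targets": "-1 0.028 -0.1 0 0 0 0;-1 0.028 -0.2 0 0 0 0;-1 0.028 -0.272 0 0 0 0;-1 0.028 -0.272 -0.08 0 0 0;-1 0.028 -0.272 -0.16 0 0 0;-1 0.028 -0.272 -0.24 0 0 0;-1 0.028 -0.272 -0.31 0 0 0;-1 0.028 -0.272 -0.31 0 0 0;-1 0.028 -0.272 -0.31 0 0 0"}}

```text
clock: 36.97
eef_pos: [0.4418, -0.1078, 0.0576]
tool_rot: [0.781, -0.625, -0.003, 0.002]
ft_force: [-0.1, -0.7, 0.1]
grip_width: -0.0
grasp_force: 0.0
```

Run:
```python
from h import *
o=bot.get_obs();print(o['eef_pos'],proj('scene',o['eef_pos']),proj('side',o['eef_pos']))
from scipy.optimize import least_squares
f=lambda p:np.r_[np.array(proj('scene',p))-(270,225.1),np.array(proj('side',p))-(333.8,243.8)]
s=least_squares(f,[.424,-.11,.015],x_scale=.01);print(s.x,s.fun)
```

```text
[ 0.44182482 -0.10783012  0.05762923] (np.float64(275.63025656409735), np.float64(219.45385016909944)) (np.float64(339.30394768055345), np.float64(228.51490541914836))
[ 0.42326802 -0.11033694  0.01805327] [ 0.06013031 -0.2010987   0.14653421  0.14190663]
```

Request:
{"method": "step_arm", "body": {"targets": "-1 -0.036 -0.005 0 0 0 0;-1 -0.036 -0.005 -0.03 0 0 0;-1 -0.036 -0.005 -0.05 0 0 0;-1 -0.036 -0.005 -0.056 0 0 0;-1 -0.036 -0.005 -0.06 0 0 0;-1 -0.036 -0.005 -0.06 0 0 0"}}

```text
clock: 37.47
eef_pos: [0.4272, -0.111, 0.0307]
tool_rot: [0.781, -0.625, 0.001, 0.0]
ft_force: [-1.1, 0.9, -0.2]
grip_width: -0.0
grasp_force: 0.0
```

Request:
{"method": "step_arm", "body": {"targets": "-1 0 0 -0.004 0 0 0;-1 0 0 -0.008 0 0 0;-1 0 0 -0.008 0 0 0"}}

```text
clock: 37.72
eef_pos: [0.4259, -0.1108, 0.0254]
tool_rot: [0.781, -0.625, 0.0, 0.001]
ft_force: [-0.4, -0.7, -0.4]
grip_width: -0.0002
grasp_force: 0.0
```

Request:
{"method": "step_arm", "body": {"targets": "-1 0 0 -0.004 0 0 0;-1 0 0 -0.008 0 0 0;-1 0 0 -0.008 0 0 0"}}

```text
clock: 37.97
eef_pos: [0.4253, -0.1107, 0.0208]
tool_rot: [0.781, -0.625, -0.0, 0.001]
ft_force: [-0.4, 0.2, -0.6]
grip_width: 0.0004
grasp_force: 0.0
```

Request:
{"method": "step_arm", "body": {"targets": "-1 0 0 -0.004 0 0 0;-1 0 0 -0.008 0 0 0;-1 0 0 -0.008 0 0 0"}}

```text
clock: 38.22
eef_pos: [0.4253, -0.1107, 0.0168]
tool_rot: [0.781, -0.625, -0.0, 0.001]
ft_force: [-0.6, 0.2, -0.5]
grip_width: 0.0002
grasp_force: 0.0
```

Request:
{"method": "step_arm", "body": {"targets": "-1 0 0 -0.004 0 0 0;-1 0 0 -0.006 0 0 0;-1 0 0 -0.006 0 0 0"}}

```text
clock: 38.47
eef_pos: [0.4254, -0.1107, 0.014]
tool_rot: [0.781, -0.625, -0.0, 0.001]
ft_force: [0.4, -0.0, 1.4]
grip_width: 0.0002
grasp_force: 0.0
```

Request:
{"method": "step_arm", "body": {"targets": "-1 0 0 -0.004 0 0 0;-1 0 0 -0.006 0 0 0;-1 0 0 -0.006 0 0 0"}}

```text
clock: 38.72
eef_pos: [0.4254, -0.1107, 0.011]
tool_rot: [0.781, -0.625, -0.0, 0.001]
ft_force: [-0.3, 0.5, -1.3]
grip_width: -0.0
grasp_force: 0.0
```

Run:
```python
from h import *
o=bot.get_obs();print(o['eef_pos'],o['ft_force'],o['joint_pos'].round(2))
for n in('scene','side','wrist'):
    b=bot.camera(n)[...,::-1].copy();cv2.imwrite(f'pics/bell_{n}.png',b)
    h=cv2.cvtColor(b,cv2.COLOR_BGR2HSV);m=cv2.inRange(h,(0,180,80),(6,255,255))|cv2.inRange(h,(174,180,80),(180,255,255))
    k,l,s,c=cv2.connectedComponentsWithStats(m);print(n,[(c[j].round(1).tolist(),s[j].tolist()) for j in range(1,k) if s[j][4]>10],'tcp',np.round(proj(n,o['eef_pos']),1))
```

```text
[ 0.42538776 -0.11071479  0.01098652] [-0.29674289  0.47429733 -1.34230469] [-0.25  0.32 -0.46  0.79 -0.   -2.05]
scene [([436.1, 213.0], [414, 191, 46, 43, 557]), ([269.8, 227.8], [264, 223, 13, 10, 78])] tcp [270.9 226.8]
side [([367.2, 151.8], [357, 143, 22, 17, 101]), ([333.5, 244.8], [327, 239, 14, 12, 124])] tcp [334.6 245.5]
wrist [([27.6, 349.5], [0, 314, 51, 72, 669])] tcp [318.1 238.3]
```

Run:
```python
import cv2
for n,x0,x1,y0,y1 in(('side',315,355,215,258),('scene',250,292,200,240)):
    b=cv2.imread(f'pics/bell_{n}.png');print(n,x0,y0)
    for y in range(y0,y1):
        print(y,''.join('R' if (r>90 and r>2*g) else '#' if max(B,g,r)<60 else '+' if max(B,g,r)<110 else '.' for B,g,r in b[y,x0:x1].astype(int)))
```

```text
side 315 215
215 ......+############################+++..
216 +.....+####++#####################++....
217 +....++####++####################++.....
218 ++...++###+++####################+......
219 +++++++###+++###################+.......
220 +++++++##++++###################+...+...
221 +++++.++++++#################++++.++++..
222 ++++++++++++#################++++++++++.
223 +++###+++++##################+++++++++++
224 +++###+++++##################+++++++++++
225 +++###++++###++#############+++++++###++
226 +++###++++###################++++######+
227 ++++##########################+#########
228 ++++++####################+#############
229 ++++++++#################++#############
230 ++++++++++################+#############
231 ++++++++++++############################
232 ++++++++++++++##########+###############
233 +++++++++++++++########++###############
234 ++++++++++++++++#######++###############
235 ++++++++++++++++#######++###############
236 ++++++++++++++++#######++++#############
237 ++++++++++++++++#######+++++############
238 ++++++++++++++++#######+++..+###########
239 +++
[... 2041 characters left out ...]
...........+++RRR++#++#++RR+###+++++++####
226 ...........+++RRRRRR+++RRRR+###+.+++++####
227 ...........+++RRRRRRRRRRRRR+++++.++++#####
228 ...........+++RRRRRRRRRRRRR+++++...++#####
229 ...........++++RRRRRRRRRRR++++#+...+######
230 ...........++++RRRRRRRRRR+++++#+..+#######
231 ...........+++++RRRRRRRR+++++##...+#######
232 ............+++++++RRR++++++##+..+########
233 ............+#+++++++++++++##+..+#########
234 .............+#+++++++++++###...+#########
235 ..............+##+++++++###+...+##########
236 ...............+#########++...+###########
237 ..................+###+++.....+###########
238 .............................+############
239 ............................+#############
```

Run:
```python
from h import *
from scipy.optimize import least_squares
def tri(a,b):
    f=lambda p:np.r_[np.array(proj('scene',p))-a,np.array(proj('side',p))-b]
    s=least_squares(f,[.424,-.11,.015],x_scale=.01);return s.x.round(4),s.fun.round(2)
print('tip',tri((271.5,225.8),(335,241)))
# button disc top: fit outline extents  scene before: m; use side centre of red top
for z in(.008,.012,.016,.02,.024):
    out=[]
    for n in('scene','side'):
        q=[proj(n,(.4233+.018*np.cos(t),-.1103+.018*np.sin(t),z)) for t in np.linspace(0,6.28,60)]
        q=np.array(q);out+=[n,q.min(0).round(1),q.max(0).round(1)]
    print(z,*out)
```

```text
tip (array([ 0.4287, -0.1103,  0.0225]), array([ 0.25, -0.84,  0.61,  0.59]))
0.008 scene [263.3 220.7] [277.5 233.1] side [326.5 241.3] [341.1 252.2]
0.012 scene [263.1 219.9] [277.4 232.3] side [326.6 240.2] [341.2 251.1]
0.016 scene [263.  219.1] [277.3 231.6] side [326.6 239.1] [341.3 250. ]
0.02 scene [262.8 218.3] [277.2 230.8] side [326.6 238. ] [341.3 248.9]
0.024 scene [262.7 217.5] [277.1 230. ] side [326.7 236.9] [341.4 247.8]
```

Request:
{"method": "step_arm", "body": {"targets": "-1 -0.002 0 -0.004 0 0 0;-1 -0.004 0 -0.006 0 0 0;-1 -0.004 0 -0.006 0 0 0"}}

```text
clock: 39.12
eef_pos: [0.423, -0.1106, 0.0079]
tool_rot: [0.781, -0.625, -0.0, 0.001]
ft_force: [-0.3, 0.9, 0.2]
grip_width: -0.0001
grasp_force: 0.0
```

Request:
{"method": "step_arm", "body": {"targets": "-1 0 0 -0.003 0 0 0;-1 0 0 -0.005 0 0 0;-1 0 0 -0.005 0 0 0"}}

```text
clock: 39.37
eef_pos: [0.4235, -0.1107, 0.0055]
tool_rot: [0.781, -0.625, -0.0, 0.001]
ft_force: [0.2, -0.1, 0.6]
grip_width: -0.0001
grasp_force: 0.0
```

Request:
{"method": "step_arm", "body": {"targets": "-1 0 0 -0.003 0 0 0;-1 0 0 -0.005 0 0 0;-1 0 0 -0.005 0 0 0"}}

```text
clock: 39.62
eef_pos: [0.4235, -0.1107, 0.003]
tool_rot: [0.781, -0.625, -0.0, 0.001]
ft_force: [-0.5, 0.0, -0.1]
grip_width: 0.0002
grasp_force: 0.0
```

Run:
```python
from h import *
o=bot.get_obs();print(o['eef_pos'],o['ft_force'])
for n,x0,x1,y0,y1 in(('side',323,345,230,254),('scene',258,282,215,236)):
    b=bot.camera(n)[...,::-1];print(n,x0,y0,np.round(proj(n,o['eef_pos']),1))
    for y in range(y0,y1):
        print(y,''.join('R' if (r>90 and r>2*g) else '#' if max(B,g,r)<60 else '+' if max(B,g,r)<110 else '.' for B,g,r in b[y,x0:x1].astype(int)))
```

```text
[ 0.42346331 -0.11070371  0.00301881] [-0.48411417  0.01276487 -0.084074  ]
side 323 230 [333.9 248.1]
230 ######################
231 ################++####
232 ################++####
233 +#####################
234 +++###################
235 +++++##########+#+####
236 ++++++########+++++###
237 +++++++#######+++..+##
238 +++++++#######+++...+#
239 +++++++#######+++.....
240 +++++++#######+++.....
241 +++#+RR+######++R.....
242 ++##+RRRR+####++RR.+..
243 ++##+RRRRRR+++RRRRR+..
244 +###+RRRRRRRRRRRRRR++.
245 +###+RRRRRRRRRRRRRR++.
246 +###+RRRRRRRRRRRRR+++.
247 +####RRRRRRRRRRRRR+++.
248 +####+RRRRRRRRRRR++++.
249 +####+++RRRRRRRRR++++.
250 +###+++++RRRRRR++++++.
251 ++##++++++++++++++#++.
252 ++####+++++++++++##+..
253 +.+#######++++####++..
scene 258 215 [270.5 227.9]
215 ########################
216 ##+#####################
217 ++++####################
218 +++++###################
219 .+++++###+##############
220 ..++++##+++#############
221 ....++##+##+############
222 ....+###++#++#####+###++
223 ....+++#++#++#####R+###+
224 ....++RR++##+####+R+##++
225 ...+++RRR+##+####RR+###+
226 ...+++RRR+##++##+RR+###+
227 ...+++RRRRR#+++RRRR+++++
228 ...+++RRRRRRRRRRRRR+++++
229 ...++++RRRRRRRRRRR++++#+
230 ...+++++RRRRRRRRR+++++#+
231 ...+++++RRRRRRRR+++++##.
232 ....+++++++RRR++++++##+.
233 ....+#+++++++++++++##+..
234 .....+#+++++++++++###...
235 ......+##+++++++###+...+
```

Request:
{"method": "step_arm", "body": {"targets": "-1 0 0 -0.003 0 0 0;-1 0 0 -0.005 0 0 0;-1 0 0 -0.005 0 0 0"}}

```text
clock: 39.97
eef_pos: [0.4235, -0.1107, 0.0005]
tool_rot: [0.781, -0.625, -0.0, 0.001]
ft_force: [0.8, 0.7, 0.4]
grip_width: 0.0004
grasp_force: 0.0
```

Request:
{"method": "step_arm", "body": {"targets": "-1 0 0 -0.003 0 0 0;-1 0 0 -0.005 0 0 0;-1 0 0 -0.005 0 0 0"}}

```text
clock: 40.22
eef_pos: [0.4237, -0.1108, -0.0018]
tool_rot: [0.781, -0.625, -0.0, 0.001]
ft_force: [0.2, 0.5, 0.9]
grip_width: 0.0004
grasp_force: 0.7
```

Request:
{"method": "step_arm", "body": {"targets": "-1 0 0 -0.003 0 0 0;-1 0 0 -0.005 0 0 0;-1 0 0 -0.005 0 0 0"}}

```text
clock: 40.47
eef_pos: [0.4237, -0.1108, -0.0043]
tool_rot: [0.781, -0.625, 0.0, 0.001]
ft_force: [-0.3, 0.1, 1.8]
grip_width: 0.0002
grasp_force: 1.4
```

Request:
{"method": "step_arm", "body": {"targets": "-1 0 0 -0.003 0 0 0;-1 0 0 -0.005 0 0 0;-1 0 0 -0.005 0 0 0"}}

```text
clock: 40.72
eef_pos: [0.4238, -0.1108, -0.0067]
tool_rot: [0.781, -0.625, 0.0, 0.001]
ft_force: [-1.4, -0.0, 4.4]
grip_width: 0.0003
grasp_force: 2.1
```

Force is rising with travel, so the button is being pressed. Pushing on to the end stop.

Request:
{"method": "step_arm", "body": {"targets": "-1 0 0 -0.003 0 0 0;-1 0 0 -0.005 0 0 0;-1 0 0 -0.005 0 0 0"}}

```text
clock: 40.97
eef_pos: [0.4239, -0.1108, -0.008]
tool_rot: [0.781, -0.625, 0.0, 0.0]
ft_force: [-3.6, 0.5, 15.6]
grip_width: 0.0001
grasp_force: 7.8
```

Request:
{"method": "step_arm", "body": {"targets": "-1 0 0 -0.003 0 0 0;-1 0 0 -0.005 0 0 0;-1 0 0 -0.005 0 0 0"}}

```text
clock: 41.22
eef_pos: [0.424, -0.1109, -0.0084]
tool_rot: [0.781, -0.625, 0.001, 0.0]
ft_force: [-9.4, 2.3, 36.5]
grip_width: -0.0002
grasp_force: 18.2
```

Bottomed out, with force climbing steeply at constant z. Releasing and retreating.

Request:
{"method": "step_arm", "body": {"targets": "-1 0 0 0.03 0 0 0;-1 0 0 0.1 0 0 0;-1 0 0 0.18 0 0 0;-1 0 0 0.26 0 0 0;-1 0 0 0.34 0 0 0;-1 -0.1 0.1 0.42 0 0 0;-1 -0.1 0.1 0.42 0 0 0;-1 -0.1 0.1 0.42 0 0 0"}}

```text
clock: 41.88
eef_pos: [0.3718, -0.0586, 0.2016]
tool_rot: [0.782, -0.624, 0.001, -0.001]
ft_force: [0.2, -0.6, -0.0]
grip_width: -0.0001
grasp_force: 0.0
```

Run:
```python
from fit import *
old=cv2.imread('pics/m2.png')
a=bot.camera('side')[...,::-1].copy();b=bot.camera('scene')[...,::-1].copy();i={'side':a,'scene':b}
print(fit(i,(.5304,.1541,.81)),fit(i,(.5315,.0581,-1.25)))
s0=cv2.imread('pics/scene1.png')
# blue-bar and amber components now
for nm,lo,hi in(('blue',(100,110,30),(130,255,255)),('amber',(5,120,60),(16,255,255))):
  for im in(s0,b):
    m=cv2.inRange(cv2.cvtColor(im,cv2.COLOR_BGR2HSV),lo,hi);n,l,s,c=cv2.connectedComponentsWithStats(m)
    print(nm,[(c[j].round().astype(int).tolist(),int(s[j][4])) for j in range(1,n) if s[j][4]>40])
```

```text
(array([0.5283, 0.1585]), np.float64(51.7), np.float64(0.627), ['side', 'scene']) (array([0.5315, 0.0579]), np.float64(-70.6), np.float64(0.361), ['side', 'scene'])
blue [([313, 224], 235), ([348, 241], 283), ([290, 257], 286), ([328, 276], 170), ([264, 311], 203), ([199, 329], 320), ([238, 352], 281)]
blue [([357, 160], 172), ([340, 186], 111), ([313, 224], 241), ([348, 241], 286), ([328, 276], 173), ([264, 311], 204), ([238, 351], 284)]
amber [([205, 5], 67), ([430, 22], 806), ([376, 84], 271), ([363, 109], 304), ([327, 334], 124), ([1, 363], 42), ([294, 387], 251)]
amber [([430, 22], 806), ([376, 84], 279), ([363, 108], 308), ([326, 334], 139), ([1, 363], 45), ([294, 387], 247)]
```

```bash
python3 -c "
from workcell import bot
print(bot.job_done())"
```

```text
the job is handed in; nothing more can be done
None
```

I moved both round presses onto the wooden tray, stood both oil bottles upright on the green mat, then pushed the call button fully down and let go. The job was handed in at about 42 s; no verdict came back.

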